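Clear the carton closer into the tote

ROBOT

A 6-joint arm with a two-finger parallel gripper is mounted at the origin on the work surface; the furniture and walls round the work are solid. World frame = base frame: x ahead of the robot, y to its left, z up, the work surface at z = 0. Lengths are in m, angles in rad, forces in N, time in s.
With the tool pointing down it reaches from about 0.375 to 0.9 m from the base axis. Payload 3.1 kg.
Tool frame: the origin (TCP) lies on the centre line of the jaws, within the pads' length; the fingertips stand 14 mm ahead of it and the grasp point (between the pads) lies 5 mm behind it; z points along the fingers, y is the line along which they close (so a half turn about z gives the same grasp; the last joint's range is limited). The gripper opens to 87 mm and grips with 3 to 60 N. Pads are 19 mm wide; open, the fingers measure 117 mm over their backs; the gripper's body (75 mm by 190 mm) begins 51 mm behind the grasp point.
Start: joints at [-1.288, 0.527, 1.433, -0, 1.181, -0.178], TCP at [0.278, -0.559, 0.237] pointing down, gripper open.
Joint ranges: [-3.08, 3.08], [-0.75, 2.2], [0.22, 2.44], [-1.43, 4.57], [0, 2.65], [-2.85, 2.85]. Speed limits (rad/s): [2.79, 2.79, 3.14, 3.14, 3.14, 3.14].

INTERFACE

Orientations are given as a unit quaternion [x, y, z, w].
In Python, from rig import robot gives the robot as it stands.
- The arm moves only by the tool move_arm, never from a script. Its argument "commands" is a list of rows, each an object with "hand": the finger opening in cm, from 0 to 8.7; "travel": the shift along the tool's x, y, z in cm, a list of three; "twist": the turn, a rotation vector about the tool's x, y, z in degrees, a list of three. In form: [{"hand": hand, "travel": [dx, dy, dz], "twist": [wx, wy, wz]}, ...]. A call has 1 to 5 rows; each row shifts and turns the commanded pose from where the row before left it, along the tool's axes as they then stand; what a row does not reach is not made up. A row lasts 1/12 s, in which the tool goes at most 41.7 mm and 7.16 degrees, less where a joint would pass 70% of its speed; a pose out of reach is approached as far as the arm can. A call is refused whole if a number of a shift passes 4.17 or a number of a turn 7.16, either way. A call with a gripper value outside its range is refused whole. The fingers move at their own pace and stop on an object; "force" is the grip in N (left out, the last holds). Time passes only in rows, so rows that do not move let the fingers close. It gives the time, the measured TCP pose, the force, the opening and the grip force at its end, in the units of the state.
- robot.get_obs(): the state, without advancing time (a new reading comes with each control period).
- robot.camera(name): name is "scene" or "top" or "wrist"; returns a dict with "frame" (420x560x3 uint8, red, green, blue), "fov_y" (degrees; the focal length in pixels is half the picture's height over the tangent of half this angle, whatever the lens; pixels are square), "cx", "cy" (the principal point, pixels), "extrinsics" (4x4, takes a point from camera to world coordinates); the wrist camera has in their place "T_tool_cam" (4x4, takes a point from camera to tool coordinates, whose origin is the TCP and whose axes are the flange's). Camera axes: x right, y down, z forward; pixel columns grow to the right and rows downward; lengths in m; the calibration is good to about 2 mm. The wrist camera is an equidistant fisheye: a pixel r from the principal point sees the ray r / f radians off the axis. A picture is of the moment at which its call begins: read the wrist's pose just before it. There is no depth.
- robot.hand_in(): hands the job in; it is judged then, once.
The state is a dict: "time": time; "q": joint angles; "joint_velocities": joint speeds; "joint_torque": joint torques, N m; "position": TCP position; "tool_rot": TCP orientation; "ft_force": force on the tool from outside, world axes, zero at the start; "moment": the same for the moment, N m; "grip_width": finger opening in m; "grip_force": force on a finger pad.
Only numpy, scipy, OpenCV 4.12 (cv2) and the standard library are available. Lean on these libraries where they do the work, as an engineer would, in place of code of your own. Each camera call takes 0.05 s, during which the arm holds its last target. There are 200 camera calls.

TASK

Collect all the finished cartons from the catch tray of the carton closer and put them lying down in the blue tote, side by side in one layer on its floor. Only when the tray is clear, press the yellow treadle on the hood fully down to its stop and let it come back up, which pushes the last carton out of the hood; lay that one in the tote too. Finish with one empty stroke of the treadle, down to its stop and up again, to be sure that the hood is clear, and leave the probe thermometer on the table where it is.

Things in the scene. Friction and masses are not known exactly. Their poses are not given: they have to be found in the camera images.
- closer: Carton closer, a fixed white and steel machine 165 mm deep (x), 485 mm long (y). Origin on the table under the middle of the hood's mouth. y = 0 to +100 mm: closed hood, top at z = 105 mm, windowed front. Its mouth looks along -y onto the open catch tray, y = 0 to -385 mm: steel deck at z = 12 mm, a 5 mm thick lip round its free edges up to z = 28 mm.
- pusher (a joint): Blue pusher plate in the hood, driven by the treadle (0.467 m per rad): 0 = back, grows along the closer's -y to 0.14 m. It shoves the one carton in the hood out along the deck into the tray, its middle to about y = -104 mm of the closer, and goes back with the treadle.
- treadle (a joint): Yellow treadle plate with a black ribbed pad, 140 x 85 mm, on top of the hood: hinged along its far edge (closer x = +62 mm, z = 114 mm), free end towards the robot. 0 = up at rest, free end tilted up 0.30 rad; grows as pressed; 0.30 = flat, at its stop. Springs back up. Pressing the pad takes about 4 N at first and 10 to 15 N near the stop.
- treadle_pad (a point): Point on the treadle's upper face in the middle of its ribbed pad, where to press straight down: 105 mm from the hinge. It goes down about 31 mm from rest to stop (from about 148 to 117 mm above the table).
- tote: Loose blue plastic tote, open at the top, 216 (x) x 282 (y) x 70 mm, 1.5 kg, walls and floor 4 mm, a rim that stands out 6 mm at the top. Origin at the centre of its underside. Six cartons fit on its floor lying along its y, in three rows across x and two along y.
- carton_1: Finished white and blue carton, 42 (own x) x 62 (own y) x 125 mm (own z), 0.16 kg; lies in the catch tray at the start, or is absent. Origin at the centre of one end, its z axis along the length into the carton. It lies on a narrow side: 42 mm across, 62 mm high.
- carton_1_mid (a point): The middle of carton_1, with the carton's axes.
- carton_2: Finished white and blue carton, 42 (own x) x 62 (own y) x 125 mm (own z), 0.16 kg; lies in the catch tray at the start, or is absent. Origin at the centre of one end, its z axis along the length into the carton. It lies on a narrow side: 42 mm across, 62 mm high.
- carton_2_mid (a point): The middle of carton_2, with the carton's axes.
- carton_3: Finished white and blue carton, 42 (own x) x 62 (own y) x 125 mm (own z), 0.16 kg; lies in the catch tray at the start, or is absent. Origin at the centre of one end, its z axis along the length into the carton. It lies on a narrow side: 42 mm across, 62 mm high.
- carton_3_mid (a point): The middle of carton_3, with the carton's axes.
- carton_4: Finished white and blue carton, 42 (own x) x 62 (own y) x 125 mm (own z), 0.16 kg; lies in the catch tray at the start, or is absent. Origin at the centre of one end, its z axis along the length into the carton. It lies on a narrow side: 42 mm across, 62 mm high.
- carton_4_mid (a point): The middle of carton_4, with the carton's axes.
- carton_5: Finished white and blue carton, 42 (own x) x 62 (own y) x 125 mm (own z), 0.16 kg; lies in the hood at the start, unreachable until pushed out. Origin at the centre of one end, its z axis along the length into the carton. It lies on a narrow side: 42 mm across, 62 mm high.
- carton_5_mid (a point): The middle of carton_5, with the carton's axes.
- probe_thermometer: Bystander: probe thermometer lying flat, 198 x 26 x 18 mm along its x; origin under its centre.

How it is judged:
By the outcome, as a careful person would: the job done as asked, in the order asked, and still so for the second after the job is handed in, with the robot touching nothing.
Of carton_1, carton_2, carton_3, carton_4 only 3 to 4 are there at a start; the rules pass over those that are not, and their reading is None.
At some moment in a run one of tote may be knocked a few centimetres aside while the robot is not near it.
Once in a run the grip may slacken for a moment while it holds something.
It also fails if it takes over 208 s, if anything falls off the work surface, if the arm or the gripper's body presses on something with over 40 N, if the wrist force passes 120 N, or if a joint passes its speed limit or range.

## Working session

There is one attempt and no reset: what is moved stays moved. The work goes in short steps, Python scripts to look and compute and a tool call to move; the robot and the scene stay as the last step left them, time stands still between calls to the robot, and variables do not carry over. Pictures are saved under pics/ and viewed, at most 14 in all, crops included, and the job is handed in when it is done.

Besides the shell and the picture viewer there is one more tool, called after ">>>" as name(argument=value, ...), one argument or row to a line, values as JSON. move_arm: Moves the arm, as the interface text tells. Its arguments: {"type":"object","properties":{"commands":{"type":"array"},"force":{"type":"number"}},"required":["commands"]}

```bash
mkdir -p pics; ls; python3 - <<'E'
from rig import robot
import cv2,numpy as np
print(robot.get_obs())
for n in("scene","top"):
    c=robot.camera(n);cv2.imwrite(f"pics/{n}0.png",c["frame"][:,:,::-1])
    print(n,c["fov_y"],c["cx"],c["cy"],np.round(c["extrinsics"],4).tolist())
c=robot.camera("wrist");print(c["fov_y"],c["cx"],c["cy"],np.round(c["T_tool_cam"],4).tolist());cv2.imwrite("pics/w0.png",c["frame"][:,:,::-1])
E
```

```text
pics
{'time': 0.0, 'q': array([-1.28749616e+00,  5.28461478e-01,  1.43391998e+00, -3.07884943e-05,
        1.18133539e+00, -1.78497469e-01]), 'joint_velocities': array([-1.02308692e-03,  7.27692261e-05,  1.67754394e-03, -1.13703027e-03,
       -1.40664206e-03,  2.32249669e-03]), 'joint_torque': array([-6.81464062e-04, -4.40049577e+01, -1.76592225e+01,  6.31527300e-02,
        5.80970349e-02, -1.51478480e-04]), 'position': array([ 0.27829605, -0.5588428 ,  0.23556883]), 'tool_rot': array([ 9.73459201e-01,  2.28858156e-01, -6.98453685e-05, -1.05989055e-03]), 'ft_force': array([-0.66233395, -0.51550364,  0.81364911]), 'moment': array([-0.01957306,  0.01439233,  0.00942653]), 'grip_force': 0.0, 'grip_width': 0.08686619200039215}
scene 53.409091965792854 275.41326854553864 203.74974954586153 [[-0.7787, -0.3092, 0.5459, -0.131], [-0.6274, 0.3842, -0.6773, 0.6433], [-0.0003, -0.8699, -0.4932, 0.5785], [0.0, 0.0, 0.0, 1.0]]
top 44.81985231525897 279.97944841976135 214.52630685367674 [[-0.0049, -0.9924, 0.1227, 0.2053], [-1.0, 0.0048, -0.0015, 0.0391], [0.0009, -0.1227, -0.9924, 1.446], [0.0, 0.0, 0.0, 1.0]]
65.70646984690485 279.16451243097436 213.79151810308528 [[0.0001, -0.9695, -0.2451, 0.0663], [1.0, 0.0002, -0.0002, -0.0012], [0.0002, -0.2451, 0.9695, -0.1478], [0.0, 0.0, 0.0, 1.0]]
```

View pics/top0.png

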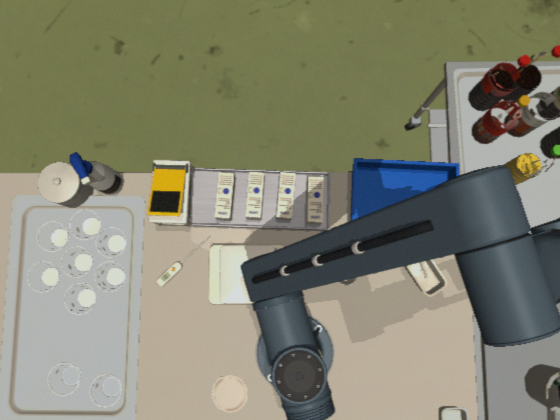

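View pics/scene0.png

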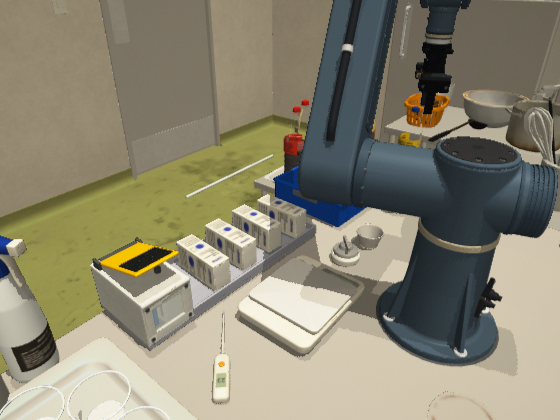

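>>> move_arm(
  commands=[
    {"hand":8.7,"travel":[0,0,-3.6],"twist":[0,0,6.6]},
    {"hand":8.7,"travel":[0,0,-3.6],"twist":[0,0,6.6]},
    {"hand":8.7,"travel":[0,0,-3.6],"twist":[0,0,6.6]},
    {"hand":8.7,"travel":[0,0,-3.6],"twist":[0,0,6.6]},
    {"hand":8.7,"travel":[0,0,-3.6],"twist":[0,0,0]},
  ],
)

```text
time: 0.57
position: [0.2784, -0.559, 0.4179]
tool_rot: [1.0, -0.001, -0.0, -0.0]
ft_force: [0.2, -0.4, -0.2]
grip_width: 0.0868
grip_force: 0.0
```

>>> move_arm(
  commands=[
    {"hand":8.7,"travel":[2.5,-3.3,0],"twist":[0,0,0]},
    {"hand":8.7,"travel":[2.5,-3.3,0],"twist":[0,0,0]},
    {"hand":8.7,"travel":[2.5,-3.3,0],"twist":[0,0,0]},
    {"hand":8.7,"travel":[2.5,-3.3,0],"twist":[0,0,0]},
    {"hand":8.7,"travel":[2.5,-3.3,0],"twist":[0,0,0]},
  ],
)

```text
time: 0.98
position: [0.4039, -0.3926, 0.4163]
tool_rot: [1.0, 0.0, -0.0, -0.0]
ft_force: [0.5, -0.7, 0.0]
grip_width: 0.0869
grip_force: 0.0
```

>>> move_arm(
  commands=[
    {"hand":8.7,"travel":[2.5,-3.3,0],"twist":[0,0,0]},
    {"hand":8.7,"travel":[2.5,-3.3,0],"twist":[0,0,0]},
    {"hand":8.7,"travel":[2.5,-3.3,0],"twist":[0,0,0]},
    {"hand":8.7,"travel":[0,0,0],"twist":[0,0,0]},
    {"hand":8.7,"travel":[0,0,0],"twist":[0,0,0]},
  ],
)

```text
time: 1.4
position: [0.4791, -0.2931, 0.4163]
tool_rot: [1.0, 0.003, -0.0, -0.0]
ft_force: [-0.5, -0.6, 0.1]
grip_width: 0.087
grip_force: 0.0
```

```bash
cat > h.py <<'E'
import numpy as np, cv2
from scipy.spatial.transform import Rotation as R
from rig import robot
def snap(n,save=None):
    o=robot.get_obs(); c=robot.camera(n)
    if n=="wrist":
        T=np.eye(4);T[:3,:3]=R.from_quat(o["tool_rot"]).as_matrix();T[:3,3]=o["position"]
        c["extrinsics"]=T@c["T_tool_cam"]
    c["n"]=n;c["f"]=c["frame"].shape[0]/2/np.tan(np.radians(c["fov_y"]/2))
    c["bgr"]=np.ascontiguousarray(c["frame"][:,:,::-1])
    if save: cv2.imwrite(f"pics/{save}.png",c["bgr"])
    np.save(f"pics/{save or n}_cal.npy",{k:v for k,v in c.items() if k not in("frame",)},allow_pickle=True)
    return c
def load(s): return np.load(f"pics/{s}_cal.npy",allow_pickle=True).item()
def ray(c,px):
    p=np.atleast_2d(np.asarray(px,float))-[c["cx"],c["cy"]]
    if c["n"]=="wrist":
        r=np.linalg.norm(p,axis=1,keepdims=True);t=r/c["f"]
        d=np.hstack([p/np.maximum(r,1e-9)*np.sin(t),np.cos(t)])
    else: d=np.hstack([p/c["f"],np.ones((len(p),1))])
    E=c["extrinsics"];return E[:3,3],d@E[:3,:3].T
def onz(c,px,z):
    o,d=ray(c,px);return o+d*((z-o[2])/d[:,2])[:,None]
def tri(views):  # [(cam,px),...]
    A=np.zeros((3,3));b=np.zeros(3)
    for c,p in views:
        o,d=ray(c,p);d=d[0]/np.linalg.norm(d[0]);M=np.eye(3)-np.outer(d,d);A+=M;b+=M@o
    return np.linalg.solve(A,b)
def st():
    o=robot.get_obs();x=R.from_quat(o["tool_rot"]).as_matrix()
    print("t",round(o["time"],1),"p",np.round(o["position"],4),"psi",round(np.degrees(np.arctan2(x[1,0],x[0,0])),2),"zax",np.round(x[:,2],3),"w",round(o["grip_width"],4),"gf",round(o["grip_force"],1),"F",np.round(o["ft_force"],1),"q",np.round(o["q"],2))
E
python3 - <<'E'
from h import *
st(); snap("wrist","wt1")
E
```

```text
t 1.4 p [ 0.4791 -0.2931  0.4163] psi 0.33 zax [-0.001  0.    -1.   ] w 0.087 gf 0.0 F [-0.5 -0.6  0.1] q [-0.75  0.28  1.33 -0.    1.53  0.82]
```

View pics/wt1.png

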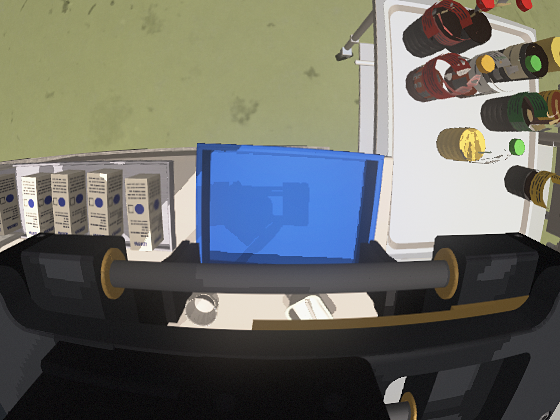

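>>> move_arm(
  commands=[
    {"hand":8.7,"travel":[0.5,-3.8,0],"twist":[0,0,0]},
    {"hand":8.7,"travel":[0.5,-3.8,0],"twist":[0,0,0]},
    {"hand":8.7,"travel":[0.5,-3.8,0],"twist":[0,0,0]},
    {"hand":8.7,"travel":[0,0,0],"twist":[0,0,0]},
    {"hand":8.7,"travel":[0,0,0],"twist":[0,0,0]},
  ],
)

```text
time: 1.87
position: [0.4926, -0.1813, 0.4167]
tool_rot: [1.0, 0.001, -0.0, 0.0]
ft_force: [-0.2, -1.0, -0.8]
grip_width: 0.087
grip_force: 0.0
```

```bash
python3 - <<'E'
from h import *
st(); snap("wrist","wt2")
E
```

```text
t 1.9 p [ 0.4926 -0.1813  0.4167] psi 0.1 zax [-0.    -0.001 -1.   ] w 0.087 gf 0.0 F [-0.2 -1.  -0.8] q [-0.57  0.22  1.41 -0.    1.5   1.  ]
```

>>> move_arm(
  commands=[
    {"hand":8.7,"travel":[0.3,-4,0],"twist":[0,0,0]},
    {"hand":8.7,"travel":[0.3,-4,0],"twist":[0,0,0]},
    {"hand":8.7,"travel":[0.3,-4,0],"twist":[0,0,0]},
    {"hand":8.7,"travel":[0.3,-4,0],"twist":[0,0,0]},
    {"hand":8.7,"travel":[0,0,0],"twist":[0,0,0]},
  ],
)

```text
time: 2.33
position: [0.5049, -0.0174, 0.4166]
tool_rot: [1.0, 0.002, 0.0, -0.002]
ft_force: [-0.2, 0.1, 0.7]
grip_width: 0.0875
grip_force: 0.0
```

```bash
python3 - <<'E'
from h import *
st(); snap("wrist","wc1")
E
```

```text
t 2.3 p [ 0.5049 -0.0174  0.4166] psi 0.27 zax [-0.     0.004 -1.   ] w 0.0875 gf 0.0 F [-0.2  0.1  0.7] q [-0.26  0.19  1.46  0.    1.5   1.31]
```

>>> move_arm(
  commands=[
    {"hand":8.7,"travel":[0,-4,0],"twist":[0,0,0]},
    {"hand":8.7,"travel":[0,-4,0],"twist":[0,0,0]},
    {"hand":8.7,"travel":[0,-4,0],"twist":[0,0,0]},
    {"hand":8.7,"travel":[0,0,0],"twist":[0,0,0]},
    {"hand":8.7,"travel":[0,0,0],"twist":[0,0,0]},
  ],
)

```text
time: 2.8
position: [0.5055, 0.0978, 0.4163]
tool_rot: [1.0, 0.001, 0.0, 0.001]
ft_force: [0.2, -0.0, -0.2]
grip_width: 0.0868
grip_force: 0.0
```

```bash
python3 - <<'E'
from h import *
st(); c=snap("wrist","wc2");a=load("wc1")["bgr"][100:300];cv2.imwrite("pics/wc.png",cv2.resize(np.vstack([a,c["bgr"][100:300]]),None,fx=1.4,fy=1.4))
E
```

```text
t 2.8 p [0.5055 0.0978 0.4163] psi 0.09 zax [ 0.    -0.001 -1.   ] w 0.0868 gf 0.0 F [ 0.2 -0.  -0.2] q [-0.03  0.21  1.44 -0.    1.5   1.54]
```

View pics/wc.png

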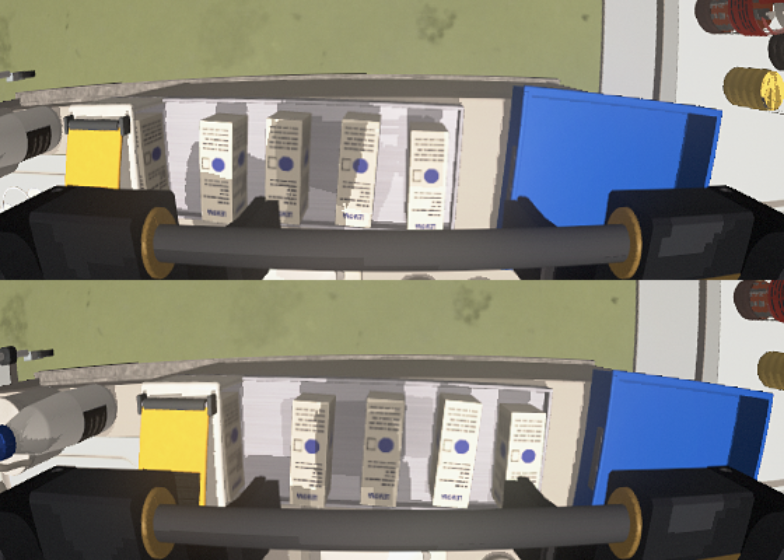

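```bash
python3 - <<'E'
from h import *
D={}
for s in("wc1","wc2"):
    c=load(s);h=cv2.cvtColor(c["bgr"],cv2.COLOR_BGR2HSV)
    m=cv2.inRange(h,(112,60,60),(130,255,255));m[310:]=0
    n,_,S,C=cv2.connectedComponentsWithStats(m)
    k=[i for i in range(1,n) if 25<S[i,4]<300 and S[i,2]<18 and .6<S[i,2]/S[i,3]<1.6 and 160<C[i,1]<240]
    k.sort(key=lambda i:C[i,0]);print(s,[(np.round(C[i],1).tolist(),S[i,4]) for i in k])
c=robot.camera  # none
t=cv2.imread("pics/top0.png")
cv2.imwrite("pics/t_crop.png",cv2.resize(t[150:240,140:470],None,fx=2.4,fy=2.4,interpolation=cv2.INTER_CUBIC))
E
```

```text
wc1 [([111.1, 209.4], np.int32(35)), ([155.6, 217.3], np.int32(64)), ([203.9, 216.8], np.int32(72)), ([257.1, 218.0], np.int32(73)), ([307.6, 225.4], np.int32(79))]
wc2 [([222.4, 218.4], np.int32(79)), ([275.0, 217.7], np.int32(75)), ([329.4, 218.8], np.int32(78)), ([377.0, 225.2], np.int32(68))]
```

View pics/t_crop.png

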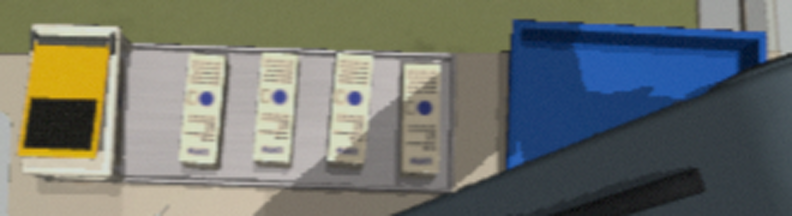

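```bash
python3 - <<'E'
from h import *
w1,w2=load("wc1"),load("wc2")
a=[(155.6,217.3),(203.9,216.8),(257.1,218),(307.6,225.4)];b=[(222.4,218.4),(275,217.7),(329.4,218.8),(377,225.2)]
P=[tri([(w1,p),(w2,q)]) for p,q in zip(a,b)];print("dots",np.round(P,4).tolist())
t=snap("top");t0=cv2.imread("pics/top0.png")
# corners by eye from crop
cor=[[(189,53),(226,54),(218,166),(180,166)],[(263,53),(299,53),(292,165),(254,164)],[(335,52),(374,54),(365,166),(328,164)],[(403,63),(440,63),(439,174),(402,172)]]
h=cv2.cvtColor(t0,cv2.COLOR_BGR2HSV).astype(int)
for c in cor:
    px=np.array(c)/2.4+[140,150];w=onz(t,px,0.074)
    ctr=w.mean(0);ax=(w[0]+w[1]-w[2]-w[3]);L=np.linalg.norm(ax)/2;W=np.linalg.norm(w[1]+w[2]-w[0]-w[3])/2
    x,y=px.mean(0).astype(int);print(np.round(ctr,4),"yaw",round(np.degrees(np.arctan2(ax[1],ax[0])),1),"L",round(L,3),"W",round(W,3),h[y-18,x],h[y-18,x-11])
print("hood/tray corners z.028",np.round(onz(t,np.array([(452,54),(448,190),(122,43),(120,182)])/2.4+[140,150],0.028),4).tolist())
print("pad z.148..",np.round(onz(t,np.array([[(60,124)],[(26,99)],[(97,99)],[(22,150)],[(94,153)]]).reshape(-1,2)/2.4+[140,150],0.145),4).tolist())
print("tote rim z.07",np.round(onz(t,np.array([(514,20),(766,33),(508,168)])/2.4+[140,150],0.07),4).tolist())
# tote mask in wt1, wt2
for s in("wt1","wt2","wc1"):
    c=load(s);hh=cv2.cvtColor(c["bgr"],cv2.COLOR_BGR2HSV);m=cv2.inRange(hh,(100,120,60),(120,255,255))
    n,l,S,C=cv2.connectedComponentsWithStats(m);i=1+S[1:,4].argmax();k=cv2.findContours((l==i).astype(np.uint8),0,1)[0][0]
    print(s,S[i],cv2.approxPolyDP(cv2.convexHull(k),4,True)[:,0].tolist())
E
```

```text
dots [[0.4394, 0.1879, 0.0731], [0.4404, 0.1048, 0.0717], [0.4393, 0.0191, 0.0735], [0.4283, -0.0602, 0.074]]
[0.4276 0.1875 0.074 ] yaw -3.8 L 0.13 W 0.043 [ 21  47 205] [  6   7 181]
[0.4283 0.1037 0.074 ] yaw -4.0 L 0.129 W 0.042 [ 21  41 186] [  0   9 180]
[0.4277 0.0202 0.074 ] yaw -4.4 L 0.129 W 0.043 [ 19  47 201] [  8  11 182]
[ 0.4169 -0.0598  0.074 ] yaw -1.3 L 0.126 W 0.042 [ 22  47 205] [  9   9 188]
hood/tray corners z.028 [[0.4999, -0.1007, 0.028], [0.3387, -0.0934, 0.028], [0.515, 0.2892, 0.028], [0.3499, 0.2888, 0.028]]
pad z.148.. [[0.401, 0.3338, 0.145], [0.4284, 0.3711, 0.145], [0.428, 0.2945, 0.145], [0.373, 0.3739, 0.145], [0.3693, 0.2966, 0.145]]
tote rim z.07 [[0.5307, -0.1686, 0.07], [0.5141, -0.4578, 0.07], [0.3594, -0.1579, 0.07]]
wt1 [  196   143   188   121 19849] [[197, 143], [383, 155], [373, 239], [357, 262], [200, 262]]
wt2 [  263   151   181   113 17418] [[269, 151], [443, 166], [429, 259], [263, 263]]
wc1 [  365   161   151   101 10801] [[374, 162], [515, 179], [505, 233], [431, 260], [397, 261], [365, 242]]
```

```bash
cat >> h.py <<'E'
def cartons(t,z=0.074):
    h=cv2.cvtColor(t["bgr"],cv2.COLOR_BGR2HSV)
    m=cv2.inRange(h,(14,26,90),(30,120,255))|cv2.inRange(h,(105,60,40),(135,255,255));
    m[:165]=0;m[222:]=0;m[:,:205]=0;m[:,330:]=0
    m=cv2.morphologyEx(m,cv2.MORPH_CLOSE,np.ones((5,5)));m=cv2.morphologyEx(m,cv2.MORPH_OPEN,np.ones((3,3)))
    out=[]
    for k in cv2.findContours(m,0,1)[0]:
        if cv2.contourArea(k)<300: continue
        w=onz(t,k[:,0],z)[:,:2];r=cv2.minAreaRect((w*1e3).astype(np.float32));(s1,s2)=r[1];a=r[2]+(90 if s2>s1 else 0);a=(a+90)%180-90
        out.append((np.round(r[0],1).tolist(),np.round(r[1],0).tolist(),round(a,1)))
    return out
E
python3 - <<'E'
from h import *
t=load("top");t["bgr"]=cv2.imread("pics/top0.png")
for o in cartons(t):print(o)
a,b=load("wt1"),load("wt2")
A=tri([(a,(197,143)),(b,(267,151))]);B=tri([(a,(383,155)),(b,(444,166))]);print(A,B,np.linalg.norm(A-B),np.degrees(np.arctan2(*(A-B)[:2])))
E
```

```text
([418.7, -58.7], [44.0, 124.0], -0.7)
([425.8, 21.1], [40.0, 121.0], -3.9)
([440.3, 104.5], [42.0, 108.0], -4.4)
([427.4, 187.4], [45.0, 131.0], -4.5)
[ 0.53075636 -0.16158216  0.05614033] [ 0.51584157 -0.4538393   0.07190092] 0.293061568421559 2.921447212113584
```

>>> move_arm(
  commands=[
    {"hand":6.5,"travel":[-1.74,3.13,1.6],"twist":[0,0,0]},
    {"hand":6.5,"travel":[-1.74,3.13,1.6],"twist":[0,0,0]},
    {"hand":6.5,"travel":[-1.74,3.13,1.6],"twist":[0,0,0]},
    {"hand":6.5,"travel":[-1.74,3.13,1.6],"twist":[0,0,0]},
    {"hand":6.5,"travel":[-1.74,3.13,1.6],"twist":[0,0,0.7]},
  ],
  force=15,
)

```text
time: 3.32
position: [0.4167, -0.0614, 0.336]
tool_rot: [1.0, -0.007, 0.0, 0.001]
ft_force: [0.1, -1.1, 0.6]
grip_width: 0.0672
grip_force: 0.0
```

>>> move_arm(
  commands=[
    {"hand":6.5,"travel":[0,0,4],"twist":[0,0,0]},
    {"hand":6.5,"travel":[0,0,4],"twist":[0,0,0]},
    {"hand":6.5,"travel":[0,0,4],"twist":[0,0,0]},
    {"hand":6.5,"travel":[0,0,4],"twist":[0,0,0]},
    {"hand":6.5,"travel":[0,0,4],"twist":[0,0,0]},
  ],
)

```text
time: 3.73
position: [0.4181, -0.0608, 0.1354]
tool_rot: [1.0, -0.008, 0.001, 0.001]
ft_force: [-0.1, -0.8, -0.4]
grip_width: 0.065
grip_force: 0.0
```

>>> move_arm(
  commands=[
    {"hand":6.5,"travel":[0,0,0],"twist":[0,0,0]},
    {"hand":6.5,"travel":[0,0,0],"twist":[0,0,0]},
  ],
)

```text
time: 3.9
position: [0.4166, -0.0592, 0.1349]
tool_rot: [1.0, -0.007, -0.003, -0.001]
ft_force: [-0.4, 0.1, 1.0]
grip_width: 0.0648
grip_force: 0.0
```

```bash
python3 - <<'E'
from h import *
st(); snap("wrist","wg1")
E
```

```text
t 3.9 p [ 0.4166 -0.0592  0.1349] psi -0.82 zax [-0.006  0.002 -1.   ] w 0.0648 gf 0.0 F [-0.4  0.1  1. ] q [-0.41  0.45  2.03 -0.    0.68  1.18]
```

View pics/wg1.png

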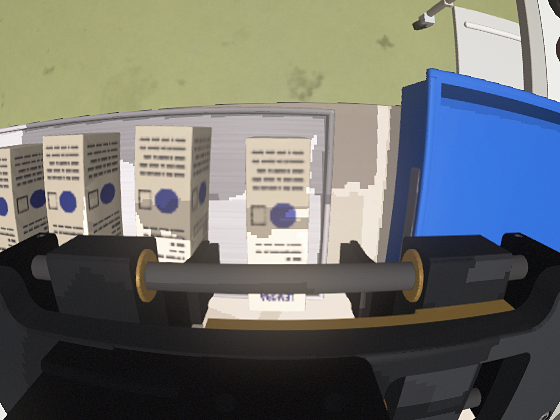

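>>> move_arm(
  commands=[
    {"hand":6.5,"travel":[0,0,4],"twist":[0,0,0]},
    {"hand":6.5,"travel":[0,0,4],"twist":[0,0,0]},
    {"hand":6.5,"travel":[0,0,0.5],"twist":[0,0,0]},
    {"hand":3.5,"travel":[0,0,0],"twist":[0,0,0]},
    {"hand":3.5,"travel":[0,0,0],"twist":[0,0,0]},
  ],
  force=20,
)

```text
time: 4.37
position: [0.4197, -0.0588, 0.0542]
tool_rot: [1.0, -0.006, 0.002, 0.001]
ft_force: [1.1, -0.6, 0.6]
grip_width: 0.0582
grip_force: 0.0
```

>>> move_arm(
  commands=[
    {"hand":3.5,"travel":[0,0,0],"twist":[0,0,0]},
    {"hand":3.5,"travel":[0,0,0],"twist":[0,0,0]},
    {"hand":3.5,"travel":[0,0,0],"twist":[0,0,0]},
  ],
)

```text
time: 4.62
position: [0.4196, -0.0584, 0.0542]
tool_rot: [1.0, -0.006, 0.003, 0.001]
ft_force: [-1.1, 0.2, 14.9]
grip_width: 0.0418
grip_force: 20.0
```

```bash
python3 - <<'E'
from h import *
st(); c=snap("top","top1")
# tote rim corners
h=cv2.cvtColor(c["bgr"],cv2.COLOR_BGR2HSV);m=cv2.inRange(h,(100,120,30),(120,255,255));m[:,:330]=0
n,l,S,C=cv2.connectedComponentsWithStats(m);i=1+S[1:,4].argmax();k=cv2.findContours((l==i).astype(np.uint8),0,1)[0][0]
w=onz(c,k[:,0],.07)[:,:2]*1e3;print(S[i],cv2.minAreaRect(w.astype(np.float32)))
E
```

```text
t 4.6 p [ 0.4196 -0.0584  0.0542] psi -0.65 zax [ 0.006 -0.002 -1.   ] w 0.0418 gf 20.0 F [-1.1  0.2 14.9] q [-0.4   0.63  2.08  0.    0.43  1.18]
[ 350  160  109   85 7649] ((411.381591796875, -304.1053161621094), (292.5340576171875, 227.19712829589844), 86.80427551269531)
```

>>> move_arm(
  commands=[
    {"hand":3.5,"travel":[0,0,-1],"twist":[0,0,0]},
    {"hand":3.5,"travel":[0,0,-2],"twist":[0,0,0]},
  ],
)

```text
time: 4.83
position: [0.4174, -0.0576, 0.0821]
tool_rot: [1.0, -0.006, -0.001, -0.0]
ft_force: [0.4, -0.6, -1.6]
grip_width: 0.0418
grip_force: 20.0
```

>>> move_arm(
  commands=[
    {"hand":3.5,"travel":[0,0,-4],"twist":[0,0,0]},
    {"hand":3.5,"travel":[0,0,-4],"twist":[0,0,0]},
    {"hand":3.5,"travel":[0,0,-4],"twist":[0,0,0]},
    {"hand":3.5,"travel":[0,0,0],"twist":[0,0,0]},
  ],
)

```text
time: 5.17
position: [0.4221, -0.0593, 0.2091]
tool_rot: [1.0, -0.005, 0.008, 0.003]
ft_force: [1.5, -0.2, -1.2]
grip_width: 0.0416
grip_force: 20.0
```

```bash
python3 - <<'E'
from h import *
st()
c=np.array([.4114,-.3041]);a=np.radians(-3.2);x=np.array([np.cos(a),np.sin(a)]);y=np.array([-x[1],x[0]])
for i in(-.062,0,.062):
    for j in(.067,-.067):print(i,j,np.round(c+i*x+j*y,4))
E
```

```text
t 5.2 p [ 0.4221 -0.0593  0.2091] psi -0.6 zax [ 0.016 -0.007 -1.   ] w 0.0416 gf 20.0 F [ 1.5 -0.2 -1.2] q [-0.4   0.3   1.95  0.    0.87  1.18]
-0.062 0.067 [ 0.3532 -0.2337]
-0.062 -0.067 [ 0.3458 -0.3675]
0 0.067 [ 0.4151 -0.2372]
0 -0.067 [ 0.4077 -0.371 ]
0.062 0.067 [ 0.477  -0.2407]
0.062 -0.067 [ 0.4696 -0.3745]
```

>>> move_arm(
  commands=[
    {"hand":3.5,"travel":[0,0,0],"twist":[0,0,-6.72]},
    {"hand":3.5,"travel":[0,0,0],"twist":[0,0,-6.72]},
    {"hand":3.5,"travel":[0,0,0],"twist":[0,0,-6.72]},
    {"hand":3.5,"travel":[0,0,0],"twist":[0,0,-6.72]},
    {"hand":3.5,"travel":[0,0,0],"twist":[0,0,-6.72]},
  ],
)

```text
time: 5.58
position: [0.4174, -0.0575, 0.202]
tool_rot: [0.958, 0.287, 0.0, 0.0]
ft_force: [0.6, -0.3, -1.9]
grip_width: 0.0418
grip_force: 20.0
```

>>> move_arm(
  commands=[
    {"hand":3.5,"travel":[0,0,0],"twist":[0,0,-6.72]},
    {"hand":3.5,"travel":[0,0,0],"twist":[0,0,-6.72]},
    {"hand":3.5,"travel":[0,0,0],"twist":[0,0,-6.72]},
    {"hand":3.5,"travel":[0,0,0],"twist":[0,0,-6.72]},
    {"hand":3.5,"travel":[0,0,0],"twist":[0,0,-6.72]},
  ],
)

```text
time: 6.0
position: [0.4174, -0.0575, 0.2019]
tool_rot: [0.834, 0.551, 0.0, 0.0]
ft_force: [-0.4, 0.2, -1.8]
grip_width: 0.0418
grip_force: 20.0
```

>>> move_arm(
  commands=[
    {"hand":3.5,"travel":[0,0,0],"twist":[0,0,-6.72]},
    {"hand":3.5,"travel":[0,0,0],"twist":[0,0,-6.72]},
    {"hand":3.5,"travel":[0,0,0],"twist":[0,0,-6.72]},
    {"hand":3.5,"travel":[-3.9,0,0],"twist":[0,0,0]},
    {"hand":3.5,"travel":[-3.9,0,0],"twist":[0,0,0]},
  ],
)

```text
time: 6.42
position: [0.4128, -0.1343, 0.2019]
tool_rot: [0.725, 0.689, 0.0, -0.0]
ft_force: [0.8, -0.4, -1.8]
grip_width: 0.0421
grip_force: 20.0
```

>>> move_arm(
  commands=[
    {"hand":3.5,"travel":[-3.9,0,0],"twist":[0,0,0]},
    {"hand":3.5,"travel":[-3.9,0,0],"twist":[0,0,0]},
    {"hand":3.5,"travel":[-3.9,0,0],"twist":[0,0,0]},
    {"hand":3.5,"travel":[-3.9,0,0],"twist":[0,0,0]},
    {"hand":3.5,"travel":[-3.9,0,0],"twist":[0,0,0]},
  ],
)

```text
time: 6.83
position: [0.4014, -0.3317, 0.2019]
tool_rot: [0.727, 0.686, 0.0, 0.0]
ft_force: [0.9, 0.4, -1.1]
grip_width: 0.0419
grip_force: 20.0
```

>>> move_arm(
  commands=[
    {"hand":3.5,"travel":[-3.9,0,0],"twist":[0,0,0]},
    {"hand":3.5,"travel":[0,0,0],"twist":[0,0,0]},
    {"hand":3.5,"travel":[0,0,0],"twist":[0,0,0]},
  ],
)

```text
time: 7.08
position: [0.3995, -0.3712, 0.2016]
tool_rot: [0.728, 0.685, -0.0, 0.001]
ft_force: [0.7, 1.3, -2.6]
grip_width: 0.0417
grip_force: 20.0
```

```bash
cat >> h.py <<'E'
def tote(save="tt",zr=.07):
    c=snap("top",save)
    h=cv2.cvtColor(c["bgr"],cv2.COLOR_BGR2HSV);m=cv2.inRange(h,(100,120,30),(120,255,255));m[:,:320]=0
    n,l,S,C=cv2.connectedComponentsWithStats(m);i=1+S[1:,4].argmax();k=cv2.findContours((l==i).astype(np.uint8),0,1)[0][0]
    w=onz(c,k[:,0],zr)[:,:2]*1e3;r=cv2.minAreaRect(w.astype(np.float32));print("tote",np.round(r[0],1),np.round(r[1]),round(r[2],1))
    return r
def goto(p,psi):
    """tool-frame shift (cm) from the present pose to world point p, after turning to psi deg"""
    o=robot.get_obs();M=R.from_quat(o["tool_rot"]).as_matrix();now=np.degrees(np.arctan2(M[1,0],M[0,0]))
    a=np.radians(psi);T=np.array([[np.cos(a),np.sin(a),0],[np.sin(a),-np.cos(a),0],[0,0,-1]])
    print("twist z",round(now-psi,2),"travel cm",np.round(T.T@(np.array(p)-o["position"])*100,2))
E
python3 - <<'E'
from h import *
st();tote();goto((.4077,-.371,.048),86.8)
E
```

```text
t 7.1 p [ 0.3995 -0.3712  0.2016] psi 86.53 zax [ 0.001 -0.001 -1.   ] w 0.0417 gf 20.0 F [ 0.7  1.3 -2.6] q [-0.95  0.47  1.67  0.    1.   -0.89]
tote [ 488.6 -377.3] [66. 62.] 89.7
twist z -0.17 travel cm [-0.16  0.85 15.33]
```

>>> move_arm(
  commands=[
    {"hand":3.5,"travel":[-0.1,0.85,3],"twist":[0,0,0]},
    {"hand":3.5,"travel":[0,0,4],"twist":[0,0,0]},
    {"hand":3.5,"travel":[0,0,4],"twist":[0,0,0]},
    {"hand":3.5,"travel":[0,0,3],"twist":[0,0,0]},
    {"hand":3.5,"travel":[0,0,0.6],"twist":[0,0,0]},
  ],
)

```text
time: 7.55
position: [0.4062, -0.3655, 0.0513]
tool_rot: [0.726, 0.687, 0.001, -0.006]
ft_force: [-0.2, 0.1, -1.2]
grip_width: 0.0417
grip_force: 20.0
```

>>> move_arm(
  commands=[
    {"hand":3.5,"travel":[0,0,0],"twist":[0,0,0]},
  ],
)

```text
time: 7.63
position: [0.4075, -0.3676, 0.0539]
tool_rot: [0.727, 0.687, 0.0, -0.003]
ft_force: [-0.5, 0.4, -1.2]
grip_width: 0.042
grip_force: 20.0
```

>>> move_arm(
  commands=[
    {"hand":3.5,"travel":[0,0,0.3],"twist":[0,0,0]},
    {"hand":3.5,"travel":[0,0,0],"twist":[0,0,0]},
    {"hand":3.5,"travel":[0,0,0],"twist":[0,0,0]},
  ],
)

```text
time: 7.88
position: [0.4095, -0.3717, 0.0546]
tool_rot: [0.727, 0.687, -0.0, 0.002]
ft_force: [0.5, 1.2, -0.6]
grip_width: 0.0418
grip_force: 20.0
```

>>> move_arm(
  commands=[
    {"hand":3.5,"travel":[0,0,0.4],"twist":[0,0,0]},
    {"hand":3.5,"travel":[0,0,0],"twist":[0,0,0]},
    {"hand":3.5,"travel":[0,0,0],"twist":[0,0,0]},
  ],
)

```text
time: 8.13
position: [0.4087, -0.371, 0.0491]
tool_rot: [0.727, 0.687, -0.0, 0.0]
ft_force: [0.5, 0.1, -2.0]
grip_width: 0.0419
grip_force: 20.0
```

```bash
python3 - <<'E'
from h import *
st()
E
```

```text
t 8.1 p [ 0.4087 -0.371   0.0491] psi 86.71 zax [ 0.001 -0.001 -1.   ] w 0.0419 gf 20.0 F [ 0.5  0.1 -2. ] q [-0.94  0.72  1.75  0.    0.67 -0.88]
```

>>> move_arm(
  commands=[
    {"hand":3.5,"travel":[0,0,0.25],"twist":[0,0,0]},
    {"hand":3.5,"travel":[0,0,0],"twist":[0,0,0]},
    {"hand":3.5,"travel":[0,0,0],"twist":[0,0,0]},
  ],
)

```text
time: 8.38
position: [0.4088, -0.3713, 0.0463]
tool_rot: [0.727, 0.686, -0.0, 0.0]
ft_force: [-0.4, -1.0, 0.6]
grip_width: 0.0421
grip_force: 20.0
```

>>> move_arm(
  commands=[
    {"hand":3.5,"travel":[0,0,0.25],"twist":[0,0,0]},
    {"hand":3.5,"travel":[0,0,0],"twist":[0,0,0]},
    {"hand":3.5,"travel":[0,0,0],"twist":[0,0,0]},
  ],
)

```text
time: 8.63
position: [0.4087, -0.3715, 0.0454]
tool_rot: [0.727, 0.686, -0.0, 0.001]
ft_force: [-2.2, 0.9, 12.7]
grip_width: 0.042
grip_force: 20.0
```

>>> move_arm(
  commands=[
    {"hand":4.8,"travel":[0,0,0],"twist":[0,0,0]},
    {"hand":4.8,"travel":[0,0,0],"twist":[0,0,0]},
    {"hand":4.8,"travel":[0,0,0],"twist":[0,0,0]},
    {"hand":4.8,"travel":[0,0,-2],"twist":[0,0,0]},
    {"hand":4.8,"travel":[0,0,-4],"twist":[0,0,0]},
  ],
)

```text
time: 9.05
position: [0.4063, -0.368, 0.0998]
tool_rot: [0.727, 0.686, 0.001, -0.006]
ft_force: [1.5, -0.3, 0.2]
grip_width: 0.048
grip_force: 0.0
```

>>> move_arm(
  commands=[
    {"hand":4.8,"travel":[0,0,-4],"twist":[0,0,0]},
    {"hand":6.5,"travel":[0,0,-4],"twist":[0,0,0]},
    {"hand":6.5,"travel":[3.9,0,-1],"twist":[0,0,0]},
    {"hand":6.5,"travel":[3.9,0,0],"twist":[0,0,0]},
    {"hand":6.5,"travel":[3.9,0,0],"twist":[0,0,0]},
  ],
)

```text
time: 9.47
position: [0.4155, -0.2536, 0.1946]
tool_rot: [0.728, 0.686, 0.0, 0.001]
ft_force: [0.1, 0.1, -0.5]
grip_width: 0.0628
grip_force: 0.0
```

>>> move_arm(
  commands=[
    {"hand":6.5,"travel":[3.9,0,0],"twist":[0,0,0]},
    {"hand":6.5,"travel":[3.9,0,0],"twist":[0,0,0]},
    {"hand":6.5,"travel":[3.9,0,0],"twist":[0,0,0]},
    {"hand":6.5,"travel":[3.9,0,0],"twist":[0,0,0]},
    {"hand":6.5,"travel":[3.9,0,0],"twist":[0,0,0]},
  ],
)

```text
time: 9.88
position: [0.4259, -0.0575, 0.1933]
tool_rot: [0.727, 0.686, -0.0, -0.0]
ft_force: [1.5, 0.2, 0.8]
grip_width: 0.0649
grip_force: 0.0
```

>>> move_arm(
  commands=[
    {"hand":6.5,"travel":[3.9,0,0],"twist":[0,0,0]},
    {"hand":6.5,"travel":[3.9,0,0],"twist":[0,0,0]},
    {"hand":6.5,"travel":[0,0,0],"twist":[0,0,6.97]},
    {"hand":6.5,"travel":[0,0,0],"twist":[0,0,6.97]},
    {"hand":6.5,"travel":[0,0,0],"twist":[0,0,6.97]},
  ],
)

```text
time: 10.3
position: [0.4305, 0.0199, 0.1932]
tool_rot: [0.84, 0.542, -0.0, -0.0]
ft_force: [-0.7, -0.3, 0.8]
grip_width: 0.0649
grip_force: 0.0
```

>>> move_arm(
  commands=[
    {"hand":6.5,"travel":[0,0,0],"twist":[0,0,6.97]},
    {"hand":6.5,"travel":[0,0,0],"twist":[0,0,6.97]},
    {"hand":6.5,"travel":[0,0,0],"twist":[0,0,6.97]},
    {"hand":6.5,"travel":[0,0,0],"twist":[0,0,6.97]},
    {"hand":6.5,"travel":[0,0,0],"twist":[0,0,6.97]},
  ],
)

```text
time: 10.72
position: [0.4306, 0.0187, 0.1932]
tool_rot: [0.964, 0.264, -0.0, -0.0]
ft_force: [-0.7, -0.2, -0.2]
grip_width: 0.0651
grip_force: 0.0
```

>>> move_arm(
  commands=[
    {"hand":6.5,"travel":[0,0,0],"twist":[0,0,6.97]},
    {"hand":6.5,"travel":[0,0,0],"twist":[0,0,6.97]},
    {"hand":6.5,"travel":[0,0,0],"twist":[0,0,6.97]},
    {"hand":6.5,"travel":[0,0,0],"twist":[0,0,6.97]},
    {"hand":6.5,"travel":[0,0,0],"twist":[0,0,6.97]},
  ],
)

```text
time: 11.13
position: [0.4306, 0.0186, 0.1932]
tool_rot: [0.999, -0.037, -0.0, -0.0]
ft_force: [0.2, -0.5, -0.4]
grip_width: 0.065
grip_force: 0.0
```

```bash
python3 - <<'E'
from h import *
st();tote("tt2");goto((.4258,.021,.12),-3.9)
c=snap("wrist","wg2");t=load("tt2")["bgr"]
cv2.imwrite("pics/c2.png",np.vstack([c["bgr"][80:300],cv2.resize(t[150:240,300:480],(560,280))]))
E
```

```text
t 11.1 p [0.4306 0.0186 0.1932] psi -4.23 zax [-0.001  0.    -1.   ] w 0.065 gf 0.0 F [ 0.2 -0.5 -0.4] q [-0.22  0.34  1.95 -0.    0.85  1.43]
tote [ 411.4 -303.9] [293. 227.] 86.9
twist z -0.56 travel cm [-0.5  -0.21  7.32]
```

View pics/c2.png

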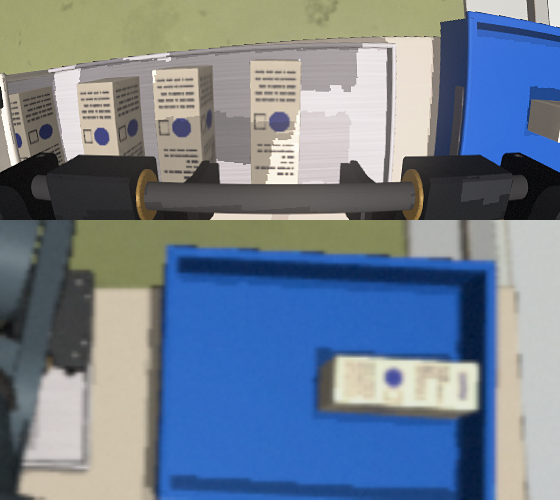

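>>> move_arm(
  commands=[
    {"hand":6.5,"travel":[-0.5,-0.2,2],"twist":[0,0,-0.3]},
    {"hand":6.5,"travel":[0,0,4],"twist":[0,0,0]},
    {"hand":6.5,"travel":[0,0,4],"twist":[0,0,0]},
    {"hand":6.5,"travel":[0,0,3],"twist":[0,0,0]},
    {"hand":6.5,"travel":[0,0,0.7],"twist":[0,0,0]},
  ],
)

```text
time: 11.65
position: [0.4235, 0.0213, 0.0529]
tool_rot: [1.0, -0.03, -0.004, -0.001]
ft_force: [-0.8, 1.1, -0.1]
grip_width: 0.0651
grip_force: 0.0
```

>>> move_arm(
  commands=[
    {"hand":6.5,"travel":[0,0,0],"twist":[0,0,0]},
    {"hand":6.5,"travel":[0,0,0],"twist":[0,0,0]},
    {"hand":6.5,"travel":[0,0,0],"twist":[0,0,0]},
  ],
)

```text
time: 11.9
position: [0.4271, 0.0207, 0.0579]
tool_rot: [1.0, -0.031, 0.001, 0.0]
ft_force: [-0.1, -0.5, 0.8]
grip_width: 0.0646
grip_force: 0.0
```

>>> move_arm(
  commands=[
    {"hand":3.5,"travel":[0,0,0],"twist":[0,0,0]},
    {"hand":3.5,"travel":[0,0,0],"twist":[0,0,0]},
    {"hand":3.5,"travel":[0,0,0],"twist":[0,0,0]},
    {"hand":3.5,"travel":[0,0,0],"twist":[0,0,0]},
    {"hand":3.5,"travel":[0,0,0],"twist":[0,0,0]},
  ],
)

```text
time: 12.32
position: [0.4263, 0.021, 0.0572]
tool_rot: [1.0, -0.032, 0.001, -0.0]
ft_force: [-0.7, 1.5, 7.5]
grip_width: 0.0423
grip_force: 19.9
```

>>> move_arm(
  commands=[
    {"hand":3.5,"travel":[0,0,-2],"twist":[0,0,0]},
    {"hand":3.5,"travel":[0,0,-4],"twist":[0,0,0]},
    {"hand":3.5,"travel":[0,0,-4],"twist":[0,0,0]},
    {"hand":3.5,"travel":[0,0,-4],"twist":[0,0,0]},
    {"hand":3.5,"travel":[0,0,-1],"twist":[0,0,-6.95]},
  ],
)

```text
time: 12.73
position: [0.4286, 0.0205, 0.2115]
tool_rot: [1.0, 0.03, 0.005, 0.001]
ft_force: [1.0, 0.1, -2.0]
grip_width: 0.0418
grip_force: 19.9
```

>>> move_arm(
  commands=[
    {"hand":3.5,"travel":[0,0,0],"twist":[0,0,-6.95]},
    {"hand":3.5,"travel":[0,0,0],"twist":[0,0,-6.95]},
    {"hand":3.5,"travel":[0,0,0],"twist":[0,0,-6.95]},
    {"hand":3.5,"travel":[0,0,0],"twist":[0,0,-6.95]},
    {"hand":3.5,"travel":[0,0,0],"twist":[0,0,-6.95]},
  ],
)

```text
time: 13.15
position: [0.4253, 0.021, 0.2064]
tool_rot: [0.944, 0.329, -0.0, -0.0]
ft_force: [-0.2, -0.5, -1.5]
grip_width: 0.0417
grip_force: 19.9
```

>>> move_arm(
  commands=[
    {"hand":3.5,"travel":[0,0,0],"twist":[0,0,-6.95]},
    {"hand":3.5,"travel":[0,0,0],"twist":[0,0,-6.95]},
    {"hand":3.5,"travel":[0,0,0],"twist":[0,0,-6.95]},
    {"hand":3.5,"travel":[0,0,0],"twist":[0,0,-6.95]},
    {"hand":3.5,"travel":[0,0,0],"twist":[0,0,-6.95]},
  ],
)

```text
time: 13.57
position: [0.4253, 0.021, 0.2062]
tool_rot: [0.803, 0.596, -0.0, -0.0]
ft_force: [-0.1, 0.4, -1.4]
grip_width: 0.0421
grip_force: 19.9
```

>>> move_arm(
  commands=[
    {"hand":3.5,"travel":[0,0,0],"twist":[0,0,-6.95]},
    {"hand":3.5,"travel":[0,0,0],"twist":[0,0,-6.95]},
    {"hand":3.5,"travel":[-3.92,0.67,0],"twist":[0,0,0]},
    {"hand":3.5,"travel":[-3.92,0.67,0],"twist":[0,0,0]},
  ],
)

```text
time: 13.9
position: [0.4339, -0.0569, 0.2062]
tool_rot: [0.725, 0.689, -0.0, -0.001]
ft_force: [1.4, -0.7, -2.4]
grip_width: 0.042
grip_force: 19.9
```

```bash
python3 - <<'E'
from h import *
st();tote("tt3");goto((.4716,-.3744,.2),86.85)
E
```

```text
t 13.9 p [ 0.4339 -0.0569  0.2062] psi 87.11 zax [-0.002  0.001 -1.   ] w 0.042 gf 19.9 F [ 1.4 -0.7 -2.4] q [-0.39  0.33  1.92  0.    0.9  -0.34]
tote [ 411.4 -304.1] [293. 227.] 86.8
twist z -0.07 travel cm [-30.61   5.08   0.68]
```

>>> move_arm(
  commands=[
    {"hand":3.5,"travel":[-3.83,0.63,0],"twist":[0,0,0]},
    {"hand":3.5,"travel":[-3.83,0.63,0],"twist":[0,0,0]},
    {"hand":3.5,"travel":[-3.83,0.63,0],"twist":[0,0,0]},
    {"hand":3.5,"travel":[-3.83,0.63,0],"twist":[0,0,0]},
    {"hand":3.5,"travel":[-3.83,0.63,0],"twist":[0,0,0]},
  ],
)

```text
time: 14.37
position: [0.4549, -0.2525, 0.2061]
tool_rot: [0.727, 0.687, -0.0, -0.001]
ft_force: [0.5, 0.4, -1.6]
grip_width: 0.0419
grip_force: 19.9
```

>>> move_arm(
  commands=[
    {"hand":3.5,"travel":[-3.83,0.63,0],"twist":[0,0,0]},
    {"hand":3.5,"travel":[-3.83,0.63,0],"twist":[0,0,0]},
    {"hand":3.5,"travel":[-3.83,0.63,0],"twist":[0,0,0]},
    {"hand":3.5,"travel":[0,0,3],"twist":[0,0,0]},
    {"hand":3.5,"travel":[0,0,3],"twist":[0,0,0]},
  ],
)

```text
time: 14.78
position: [0.469, -0.3712, 0.1472]
tool_rot: [0.728, 0.686, -0.0, 0.003]
ft_force: [-0.1, 0.1, -2.8]
grip_width: 0.042
grip_force: 19.9
```

>>> move_arm(
  commands=[
    {"hand":3.5,"travel":[0,0,0],"twist":[0,0,0]},
    {"hand":3.5,"travel":[0,0,0],"twist":[0,0,0]},
    {"hand":3.5,"travel":[0,0,0],"twist":[0,0,0]},
  ],
)

```text
time: 15.03
position: [0.4682, -0.3667, 0.1472]
tool_rot: [0.727, 0.687, -0.0, 0.0]
ft_force: [0.3, -0.9, -2.4]
grip_width: 0.042
grip_force: 19.9
```

```bash
python3 - <<'E'
from h import *
st();goto((.4716,-.3744,.05),86.85)
E
```

```text
t 15.0 p [ 0.4682 -0.3667  0.1472] psi 86.78 zax [ 0. -0. -1.] w 0.042 gf 19.9 F [ 0.3 -0.9 -2.4] q [-0.85  0.6   1.59 -0.    0.95 -0.8 ]
twist z -0.07 travel cm [-0.75  0.38  9.72]
```

>>> move_arm(
  commands=[
    {"hand":3.5,"travel":[-0.75,0.38,0],"twist":[0,0,0]},
    {"hand":3.5,"travel":[0,0,3],"twist":[0,0,0]},
    {"hand":3.5,"travel":[0,0,3],"twist":[0,0,0]},
    {"hand":3.5,"travel":[0,0,2.5],"twist":[0,0,0]},
    {"hand":3.5,"travel":[0,0,0.5],"twist":[0,0,0]},
  ],
)

```text
time: 15.45
position: [0.4708, -0.3738, 0.0546]
tool_rot: [0.727, 0.687, 0.0, -0.002]
ft_force: [-0.3, 0.4, -2.3]
grip_width: 0.0419
grip_force: 19.9
```

>>> move_arm(
  commands=[
    {"hand":3.5,"travel":[0,0,0],"twist":[0,0,0]},
    {"hand":3.5,"travel":[0,0,0],"twist":[0,0,0]},
    {"hand":3.5,"travel":[0,0,0.3],"twist":[0,0,0]},
    {"hand":3.5,"travel":[0,0,0],"twist":[0,0,0]},
    {"hand":3.5,"travel":[0,0,0],"twist":[0,0,0]},
  ],
)

```text
time: 15.87
position: [0.472, -0.3753, 0.055]
tool_rot: [0.727, 0.687, -0.0, 0.001]
ft_force: [-0.3, 0.0, -2.1]
grip_width: 0.0418
grip_force: 19.9
```

>>> move_arm(
  commands=[
    {"hand":3.5,"travel":[0,0,0.3],"twist":[0,0,0]},
    {"hand":3.5,"travel":[0,0,0],"twist":[0,0,0]},
    {"hand":3.5,"travel":[0,0,0],"twist":[0,0,0]},
  ],
)

```text
time: 16.12
position: [0.4713, -0.3746, 0.0506]
tool_rot: [0.727, 0.687, 0.0, -0.0]
ft_force: [0.2, 0.5, -2.1]
grip_width: 0.0417
grip_force: 19.9
```

Touch down, release, rise, and return toward the next carton (x 0.428, y 0.1045).

>>> move_arm(
  commands=[
    {"hand":3.5,"travel":[0,0,0.25],"twist":[0,0,0]},
    {"hand":3.5,"travel":[0,0,0],"twist":[0,0,0]},
    {"hand":3.5,"travel":[0,0,0],"twist":[0,0,0]},
  ],
)

```text
time: 16.37
position: [0.4716, -0.3749, 0.049]
tool_rot: [0.727, 0.687, -0.0, 0.0]
ft_force: [-1.1, 0.7, 4.5]
grip_width: 0.042
grip_force: 19.9
```

>>> move_arm(
  commands=[
    {"hand":4.7,"travel":[0,0,0],"twist":[0,0,0]},
    {"hand":4.7,"travel":[0,0,0],"twist":[0,0,0]},
    {"hand":4.7,"travel":[0,0,0],"twist":[0,0,0]},
    {"hand":4.7,"travel":[0,0,-2],"twist":[0,0,0]},
    {"hand":4.7,"travel":[0,0,-4],"twist":[0,0,0]},
  ],
)

```text
time: 16.78
position: [0.4688, -0.372, 0.1039]
tool_rot: [0.727, 0.687, 0.0, -0.006]
ft_force: [0.0, 0.9, 0.0]
grip_width: 0.0468
grip_force: 0.0
```

>>> move_arm(
  commands=[
    {"hand":4.7,"travel":[0,0,-4],"twist":[0,0,0]},
    {"hand":6.5,"travel":[0,0,-4],"twist":[0,0,0]},
    {"hand":6.5,"travel":[3.9,-0.6,-0.5],"twist":[0,0,0]},
    {"hand":6.5,"travel":[3.9,-0.6,0],"twist":[0,0,0]},
    {"hand":6.5,"travel":[3.9,-0.6,0],"twist":[0,0,0]},
  ],
)

```text
time: 17.2
position: [0.4601, -0.2564, 0.1941]
tool_rot: [0.727, 0.686, 0.0, 0.001]
ft_force: [0.1, 0.9, 0.4]
grip_width: 0.0624
grip_force: 0.0
```

>>> move_arm(
  commands=[
    {"hand":6.5,"travel":[3.9,-0.6,0],"twist":[0,0,0]},
    {"hand":6.5,"travel":[3.9,-0.6,0],"twist":[0,0,0]},
    {"hand":6.5,"travel":[3.9,-0.6,0],"twist":[0,0,0]},
    {"hand":6.5,"travel":[3.9,-0.6,0],"twist":[0,0,0]},
    {"hand":6.5,"travel":[3.9,-0.6,0],"twist":[0,0,0]},
  ],
)

```text
time: 17.62
position: [0.4405, -0.0587, 0.193]
tool_rot: [0.727, 0.687, 0.0, 0.0]
ft_force: [1.1, -0.5, -0.9]
grip_width: 0.0652
grip_force: 0.0
```

>>> move_arm(
  commands=[
    {"hand":6.5,"travel":[3.9,-0.6,0],"twist":[0,0,0]},
    {"hand":6.5,"travel":[3.9,-0.6,0],"twist":[0,0,0]},
    {"hand":6.5,"travel":[3.9,-0.6,0],"twist":[0,0,0]},
    {"hand":6.5,"travel":[3.9,-0.6,0],"twist":[0,0,0]},
    {"hand":6.5,"travel":[0,0,0],"twist":[0,0,7]},
  ],
)

```text
time: 18.03
position: [0.4235, 0.1026, 0.1929]
tool_rot: [0.766, 0.643, 0.0, -0.001]
ft_force: [-0.1, -1.1, -0.1]
grip_width: 0.065
grip_force: 0.0
```

>>> move_arm(
  commands=[
    {"hand":6.5,"travel":[0,0,0],"twist":[0,0,7]},
    {"hand":6.5,"travel":[0,0,0],"twist":[0,0,7]},
    {"hand":6.5,"travel":[0,0,0],"twist":[0,0,7]},
    {"hand":6.5,"travel":[0,0,0],"twist":[0,0,7]},
    {"hand":6.5,"travel":[0,0,0],"twist":[0,0,7]},
  ],
)

```text
time: 18.45
position: [0.4259, 0.0969, 0.193]
tool_rot: [0.926, 0.378, 0.0, 0.0]
ft_force: [-0.0, 0.2, -0.9]
grip_width: 0.0649
grip_force: 0.0
```

>>> move_arm(
  commands=[
    {"hand":6.5,"travel":[0,0,0],"twist":[0,0,7]},
    {"hand":6.5,"travel":[0,0,0],"twist":[0,0,7]},
    {"hand":6.5,"travel":[0,0,0],"twist":[0,0,7]},
    {"hand":6.5,"travel":[0,0,0],"twist":[0,0,7]},
    {"hand":6.5,"travel":[0,0,0],"twist":[0,0,7]},
  ],
)

```text
time: 18.87
position: [0.4259, 0.0967, 0.193]
tool_rot: [0.997, 0.082, 0.0, -0.0]
ft_force: [0.5, 0.3, -0.2]
grip_width: 0.0652
grip_force: 0.0
```

>>> move_arm(
  commands=[
    {"hand":6.5,"travel":[0,0,0],"twist":[0,0,7]},
    {"hand":6.5,"travel":[0,0,0],"twist":[0,0,7]},
    {"hand":6.5,"travel":[0,0,0],"twist":[0,0,0]},
  ],
)

```text
time: 19.12
position: [0.4259, 0.0967, 0.193]
tool_rot: [0.999, -0.038, -0.0, -0.0]
ft_force: [-0.7, 0.5, 0.5]
grip_width: 0.0648
grip_force: 0.0
```

```bash
python3 - <<'E'
from h import *
st();r=tote("tt4");goto((.4275,.1043,.055),-4.2)
c=snap("wrist","wg3");t=load("tt4")["bgr"]
cv2.imwrite("pics/c3.png",np.vstack([c["bgr"][80:300],cv2.resize(t[150:240,300:480],(560,280))]))
E
```

```text
t 19.1 p [0.4259 0.0967 0.193 ] psi -4.36 zax [-0.  0. -1.] w 0.0648 gf 0.0 F [-0.7  0.5  0.5] q [-0.03  0.35  1.94  0.    0.86  1.61]
tote [ 410.9 -326.7] [295. 227.] 86.8
twist z 0.1 travel cm [ 0.11 -0.77 13.8 ]
```

View pics/c3.png

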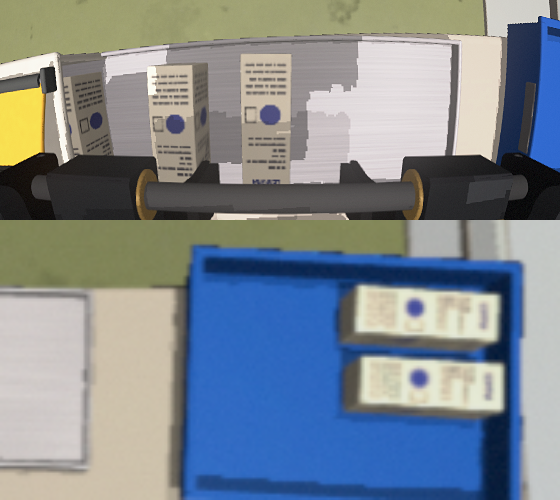

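>>> move_arm(
  commands=[
    {"hand":6.5,"travel":[0.1,-0.77,2],"twist":[0,0,0]},
    {"hand":6.5,"travel":[0,0,4],"twist":[0,0,0]},
    {"hand":6.5,"travel":[0,0,4],"twist":[0,0,0]},
    {"hand":6.5,"travel":[0,0,3],"twist":[0,0,0]},
    {"hand":6.5,"travel":[0,0,0.7],"twist":[0,0,0]},
  ],
)

```text
time: 19.63
position: [0.425, 0.1042, 0.0525]
tool_rot: [0.999, -0.036, -0.004, 0.0]
ft_force: [-0.0, -0.7, -0.2]
grip_width: 0.0649
grip_force: 0.0
```

>>> move_arm(
  commands=[
    {"hand":6.5,"travel":[0,0,0],"twist":[0,0,0]},
    {"hand":6.5,"travel":[0,0,0],"twist":[0,0,0]},
    {"hand":6.5,"travel":[0,0,0],"twist":[0,0,0]},
  ],
)

```text
time: 19.88
position: [0.4287, 0.1043, 0.0575]
tool_rot: [0.999, -0.037, 0.002, -0.0]
ft_force: [-0.1, -0.2, -0.4]
grip_width: 0.0651
grip_force: 0.0
```

>>> move_arm(
  commands=[
    {"hand":3.5,"travel":[0,0,0],"twist":[0,0,0]},
    {"hand":3.5,"travel":[0,0,0],"twist":[0,0,0]},
    {"hand":3.5,"travel":[0,0,0],"twist":[0,0,0]},
    {"hand":3.5,"travel":[0,0,0],"twist":[0,0,0]},
    {"hand":3.5,"travel":[0,0,0],"twist":[0,0,0]},
  ],
)

```text
time: 20.3
position: [0.4279, 0.1044, 0.0567]
tool_rot: [0.999, -0.037, 0.001, -0.0]
ft_force: [0.5, 1.2, 6.6]
grip_width: 0.0418
grip_force: 20.0
```

```bash
cat >> h.py <<'E'
def intote(s,z=.066):
    t=load(s);h=cv2.cvtColor(t["bgr"],cv2.COLOR_BGR2HSV)
    m=cv2.inRange(h,(14,20,130),(30,120,255));m[:160]=0;m[245:]=0;m[:,365:];m[:,:365]=0;m[:,470:]=0
    m=cv2.morphologyEx(m,cv2.MORPH_CLOSE,np.ones((3,3)))
    for k in cv2.findContours(m,0,1)[0]:
        if cv2.contourArea(k)<200: continue
        w=onz(t,k[:,0],z)[:,:2];r=cv2.minAreaRect((w*1e3).astype(np.float32));print("in tote",np.round(r[0],1),np.round(r[1]),round(r[2],1))
E
python3 - <<'E'
from h import *
st();intote("tt4")
E
```

```text
t 20.3 p [0.4279 0.1044 0.0567] psi -4.24 zax [ 0.002  0.    -1.   ] w 0.0418 gf 20.0 F [0.5 1.2 6.6] q [-0.02  0.63  2.03  0.    0.48  1.63]
in tote [ 405.8 -394.6] [123.  42.] 87.1
in tote [ 469.6 -391.8] [119.  42.] 86.5
```

>>> move_arm(
  commands=[
    {"hand":3.5,"travel":[0,0,-2],"twist":[0,0,0]},
    {"hand":3.5,"travel":[0,0,-4],"twist":[0,0,0]},
    {"hand":3.5,"travel":[0,0,-4],"twist":[0,0,0]},
    {"hand":3.5,"travel":[0,0,-4],"twist":[0,0,0]},
    {"hand":3.5,"travel":[0,0,-1],"twist":[0,0,-7]},
  ],
)

```text
time: 20.72
position: [0.4302, 0.1044, 0.2111]
tool_rot: [1.0, 0.025, 0.005, 0.0]
ft_force: [1.9, 0.2, -1.6]
grip_width: 0.0417
grip_force: 20.0
```

>>> move_arm(
  commands=[
    {"hand":3.5,"travel":[0,0,0],"twist":[0,0,-7]},
    {"hand":3.5,"travel":[0,0,0],"twist":[0,0,-7]},
    {"hand":3.5,"travel":[0,0,0],"twist":[0,0,-7]},
    {"hand":3.5,"travel":[0,0,0],"twist":[0,0,-7]},
    {"hand":3.5,"travel":[0,0,0],"twist":[0,0,-7]},
  ],
)

```text
time: 21.13
position: [0.4268, 0.1043, 0.2059]
tool_rot: [0.945, 0.327, -0.0, -0.0]
ft_force: [-0.7, 0.2, -2.1]
grip_width: 0.0416
grip_force: 20.0
```

>>> move_arm(
  commands=[
    {"hand":3.5,"travel":[0,0,0],"twist":[0,0,-7]},
    {"hand":3.5,"travel":[0,0,0],"twist":[0,0,-7]},
    {"hand":3.5,"travel":[0,0,0],"twist":[0,0,-7]},
    {"hand":3.5,"travel":[0,0,0],"twist":[0,0,-7]},
    {"hand":3.5,"travel":[0,0,0],"twist":[0,0,-7]},
  ],
)

```text
time: 21.55
position: [0.4268, 0.1043, 0.2058]
tool_rot: [0.803, 0.596, -0.001, -0.0]
ft_force: [0.7, -0.6, -0.8]
grip_width: 0.0418
grip_force: 20.0
```

>>> move_arm(
  commands=[
    {"hand":3.5,"travel":[0,0,0],"twist":[0,0,-7]},
    {"hand":3.5,"travel":[0,0,0],"twist":[0,0,-7]},
    {"hand":3.5,"travel":[-3.84,-0.2,0],"twist":[0,0,0]},
    {"hand":3.5,"travel":[-3.84,-0.2,0],"twist":[0,0,0]},
    {"hand":3.5,"travel":[-3.84,-0.2,0],"twist":[0,0,0]},
  ],
)

```text
time: 21.97
position: [0.4141, -0.0108, 0.2058]
tool_rot: [0.726, 0.688, -0.0, -0.0]
ft_force: [0.8, 0.3, -1.7]
grip_width: 0.0418
grip_force: 20.0
```

```bash
python3 - <<'E'
from h import *
st();tote("tt5");goto((.3437,-.391,.2),86.8)
E
```

```text
t 22.0 p [ 0.4141 -0.0108  0.2058] psi 86.95 zax [-0.001  0.    -1.   ] w 0.0418 gf 20.0 F [ 0.8  0.3 -1.7] q [-0.3   0.3   1.97 -0.    0.87 -0.24]
tote [ 410.9 -326.7] [295. 227.] 86.8
twist z -0.15 travel cm [-37.65  -5.01   0.6 ]
```

>>> move_arm(
  commands=[
    {"hand":3.5,"travel":[-3.8,-0.5,0],"twist":[0,0,0]},
    {"hand":3.5,"travel":[-3.8,-0.5,0],"twist":[0,0,0]},
    {"hand":3.5,"travel":[-3.8,-0.5,0],"twist":[0,0,0]},
    {"hand":3.5,"travel":[-3.8,-0.5,0],"twist":[0,0,0]},
    {"hand":3.5,"travel":[-3.8,-0.5,0],"twist":[0,0,0]},
  ],
)

```text
time: 22.43
position: [0.3782, -0.1999, 0.2059]
tool_rot: [0.727, 0.687, 0.0, -0.0]
ft_force: [1.2, 0.0, -1.0]
grip_width: 0.0419
grip_force: 20.0
```

>>> move_arm(
  commands=[
    {"hand":3.5,"travel":[-3.8,-0.5,0],"twist":[0,0,0]},
    {"hand":3.5,"travel":[-3.8,-0.5,0],"twist":[0,0,0]},
    {"hand":3.5,"travel":[-3.8,-0.5,0],"twist":[0,0,0]},
    {"hand":3.5,"travel":[-3.8,-0.5,0],"twist":[0,0,0]},
    {"hand":3.5,"travel":[-3.5,-0.5,0],"twist":[0,0,0]},
  ],
)

```text
time: 22.85
position: [0.3428, -0.3857, 0.2057]
tool_rot: [0.727, 0.686, 0.0, -0.0]
ft_force: [-0.0, -0.1, -1.5]
grip_width: 0.0418
grip_force: 20.0
```

>>> move_arm(
  commands=[
    {"hand":3.5,"travel":[0,0,3],"twist":[0,0,0]},
    {"hand":3.5,"travel":[0,0,3],"twist":[0,0,0]},
    {"hand":3.5,"travel":[0,0,0],"twist":[0,0,0]},
    {"hand":3.5,"travel":[0,0,0],"twist":[0,0,0]},
    {"hand":3.5,"travel":[0,0,0],"twist":[0,0,0]},
  ],
)

```text
time: 23.27
position: [0.344, -0.3838, 0.1467]
tool_rot: [0.727, 0.687, -0.0, 0.0]
ft_force: [0.4, -0.2, -1.9]
grip_width: 0.0418
grip_force: 20.0
```

```bash
python3 - <<'E'
from h import *
st();goto((.3437,-.391,.05),86.8)
E
```

```text
t 23.3 p [ 0.344  -0.3838  0.1467] psi 86.79 zax [ 0. -0. -1.] w 0.0418 gf 20.0 F [ 0.4 -0.2 -1.9] q [-1.06  0.52  1.79 -0.    0.83 -1.  ]
twist z -0.01 travel cm [-0.72  0.01  9.67]
```

>>> move_arm(
  commands=[
    {"hand":3.5,"travel":[-0.7,0,0],"twist":[0,0,0]},
    {"hand":3.5,"travel":[0,0,3],"twist":[0,0,0]},
    {"hand":3.5,"travel":[0,0,3],"twist":[0,0,0]},
    {"hand":3.5,"travel":[0,0,2.5],"twist":[0,0,0]},
    {"hand":3.5,"travel":[0,0,0.5],"twist":[0,0,0]},
  ],
)

```text
time: 23.68
position: [0.3431, -0.3903, 0.0545]
tool_rot: [0.727, 0.687, 0.0, -0.001]
ft_force: [0.1, 0.4, -0.8]
grip_width: 0.0417
grip_force: 20.0
```

>>> move_arm(
  commands=[
    {"hand":3.5,"travel":[0,0,0],"twist":[0,0,0]},
    {"hand":3.5,"travel":[0,0,0],"twist":[0,0,0]},
    {"hand":3.5,"travel":[0,0,0.3],"twist":[0,0,0]},
    {"hand":3.5,"travel":[0,0,0.3],"twist":[0,0,0]},
    {"hand":3.5,"travel":[0,0,0],"twist":[0,0,0]},
  ],
)

```text
time: 24.1
position: [0.3437, -0.3914, 0.0508]
tool_rot: [0.727, 0.687, -0.0, 0.001]
ft_force: [-0.2, 0.8, -1.7]
grip_width: 0.0419
grip_force: 20.0
```

>>> move_arm(
  commands=[
    {"hand":3.5,"travel":[0,0,0.2],"twist":[0,0,0]},
    {"hand":3.5,"travel":[0,0,0],"twist":[0,0,0]},
    {"hand":3.5,"travel":[0,0,0],"twist":[0,0,0]},
  ],
)

```text
time: 24.35
position: [0.3437, -0.3915, 0.0487]
tool_rot: [0.727, 0.687, -0.0, 0.001]
ft_force: [-0.1, 0.5, 4.5]
grip_width: 0.042
grip_force: 20.0
```

>>> move_arm(
  commands=[
    {"hand":4.7,"travel":[0,0,0],"twist":[0,0,0]},
    {"hand":4.7,"travel":[0,0,0],"twist":[0,0,0]},
    {"hand":4.7,"travel":[0,0,0],"twist":[0,0,0]},
    {"hand":4.7,"travel":[0,0,-2],"twist":[0,0,0]},
    {"hand":4.7,"travel":[0,0,-4],"twist":[0,0,0]},
  ],
)

```text
time: 24.77
position: [0.3415, -0.3881, 0.1049]
tool_rot: [0.727, 0.687, 0.001, -0.005]
ft_force: [-0.1, -1.0, -0.3]
grip_width: 0.0465
grip_force: 0.0
```

>>> move_arm(
  commands=[
    {"hand":4.7,"travel":[0,0,-4],"twist":[0,0,0]},
    {"hand":6.5,"travel":[0,0,-4],"twist":[0,0,0]},
    {"hand":6.5,"travel":[3.9,0.34,-0.5],"twist":[0,0,0]},
    {"hand":6.5,"travel":[3.9,0.34,0],"twist":[0,0,0]},
    {"hand":6.5,"travel":[3.9,0.34,0],"twist":[0,0,0]},
  ],
)

```text
time: 25.18
position: [0.3603, -0.2742, 0.1941]
tool_rot: [0.728, 0.686, 0.0, 0.001]
ft_force: [0.6, 0.9, 0.0]
grip_width: 0.0625
grip_force: 0.0
```

>>> move_arm(
  commands=[
    {"hand":6.5,"travel":[3.9,0.34,0],"twist":[0,0,0]},
    {"hand":6.5,"travel":[3.9,0.34,0],"twist":[0,0,0]},
    {"hand":6.5,"travel":[3.9,0.34,0],"twist":[0,0,0]},
    {"hand":6.5,"travel":[3.9,0.34,0],"twist":[0,0,0]},
    {"hand":6.5,"travel":[3.9,0.34,0],"twist":[0,0,0]},
  ],
)

```text
time: 25.6
position: [0.3877, -0.0792, 0.193]
tool_rot: [0.727, 0.687, -0.0, -0.0]
ft_force: [0.5, 0.1, -0.6]
grip_width: 0.065
grip_force: 0.0
```

>>> move_arm(
  commands=[
    {"hand":6.5,"travel":[3.9,0.34,0],"twist":[0,0,0]},
    {"hand":6.5,"travel":[3.9,0.34,0],"twist":[0,0,0]},
    {"hand":6.5,"travel":[3.9,0.34,0],"twist":[0,0,0]},
    {"hand":6.5,"travel":[3.9,0.34,0],"twist":[0,0,0]},
    {"hand":6.5,"travel":[3.9,0.34,0],"twist":[0,0,0]},
  ],
)

```text
time: 26.02
position: [0.4157, 0.1147, 0.193]
tool_rot: [0.727, 0.687, -0.0, -0.0]
ft_force: [1.0, -0.5, 0.1]
grip_width: 0.0649
grip_force: 0.0
```

>>> move_arm(
  commands=[
    {"hand":6.5,"travel":[3.9,0.34,0],"twist":[0,0,0]},
    {"hand":6.5,"travel":[3.9,0.34,0],"twist":[0,0,0]},
    {"hand":6.5,"travel":[0,0,0],"twist":[0,0,7]},
    {"hand":6.5,"travel":[0,0,0],"twist":[0,0,7]},
    {"hand":6.5,"travel":[0,0,0],"twist":[0,0,7]},
  ],
)

```text
time: 26.43
position: [0.4267, 0.1914, 0.1927]
tool_rot: [0.841, 0.542, -0.0, -0.0]
ft_force: [0.1, 0.6, -0.4]
grip_width: 0.0651
grip_force: 0.0
```

>>> move_arm(
  commands=[
    {"hand":6.5,"travel":[0,0,0],"twist":[0,0,7]},
    {"hand":6.5,"travel":[0,0,0],"twist":[0,0,7]},
    {"hand":6.5,"travel":[0,0,0],"twist":[0,0,7]},
    {"hand":6.5,"travel":[0,0,0],"twist":[0,0,7]},
    {"hand":6.5,"travel":[0,0,0],"twist":[0,0,7]},
  ],
)

```text
time: 26.85
position: [0.4269, 0.1902, 0.1928]
tool_rot: [0.965, 0.262, -0.0, -0.0]
ft_force: [-1.0, -0.3, -0.4]
grip_width: 0.0646
grip_force: 0.0
```

>>> move_arm(
  commands=[
    {"hand":6.5,"travel":[0,0,0],"twist":[0,0,7]},
    {"hand":6.5,"travel":[0,0,0],"twist":[0,0,7]},
    {"hand":6.5,"travel":[0,0,0],"twist":[0,0,7]},
    {"hand":6.5,"travel":[0,0,0],"twist":[0,0,7]},
    {"hand":6.5,"travel":[0,0,0],"twist":[0,0,7]},
  ],
)

```text
time: 27.27
position: [0.4269, 0.1901, 0.1928]
tool_rot: [0.999, -0.04, -0.0, 0.0]
ft_force: [-0.5, 0.6, -0.3]
grip_width: 0.0645
grip_force: 0.0
```

```bash
python3 - <<'E'
from h import *
st();r=tote("tt6");intote("tt6");goto((.4275,.1876,.055),-4.2)
c=snap("wrist","wg4");t=load("tt6")["bgr"]
cv2.imwrite("pics/c4.png",np.vstack([c["bgr"][80:300],cv2.resize(t[150:240,300:480],(560,280))]))
E
```

```text
t 27.3 p [0.4269 0.1901 0.1928] psi -4.59 zax [-0.001 -0.    -1.   ] w 0.0645 gf 0.0 F [-0.5  0.6 -0.3] q [ 0.18  0.39  1.86 -0.    0.89  1.83]
tote [ 410.9 -326.7] [295. 227.] 86.8
in tote [ 342.8 -388.1] [114.  40.] 86.7
in tote [ 469.9 -391.8] [119.  40.] 85.9
twist z -0.62 travel cm [ 0.07  0.25 13.78]
```

View pics/c4.png

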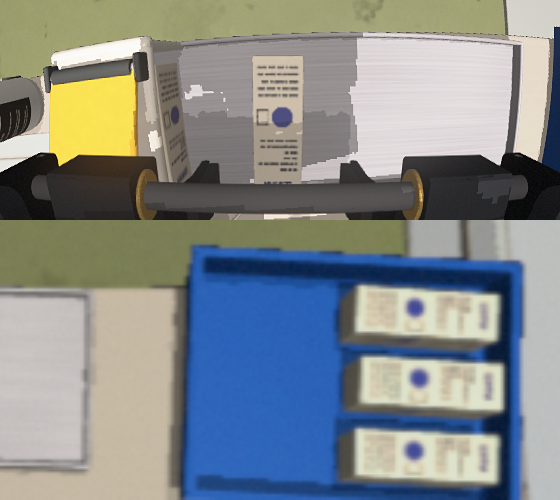

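Three cartons lie in the southern half of the tote; the last tray carton is centred under the gripper.

>>> move_arm(
  commands=[
    {"hand":6.5,"travel":[0.05,0.2,2],"twist":[0,0,-0.4]},
    {"hand":6.5,"travel":[0,0,4],"twist":[0,0,0]},
    {"hand":6.5,"travel":[0,0,4],"twist":[0,0,0]},
    {"hand":6.5,"travel":[0,0,3],"twist":[0,0,0]},
    {"hand":6.5,"travel":[0,0,0.7],"twist":[0,0,0]},
  ],
)

```text
time: 27.78
position: [0.4248, 0.1876, 0.0523]
tool_rot: [0.999, -0.032, -0.004, 0.001]
ft_force: [-0.4, 0.1, -0.1]
grip_width: 0.0652
grip_force: 0.0
```

>>> move_arm(
  commands=[
    {"hand":6.5,"travel":[0,0,0],"twist":[0,0,0]},
    {"hand":6.5,"travel":[0,0,0],"twist":[0,0,0]},
    {"hand":6.5,"travel":[0,0,0],"twist":[0,0,0]},
  ],
)

```text
time: 28.03
position: [0.4289, 0.1885, 0.0575]
tool_rot: [0.999, -0.033, 0.002, -0.0]
ft_force: [-1.1, 0.3, -0.0]
grip_width: 0.0653
grip_force: 0.0
```

>>> move_arm(
  commands=[
    {"hand":3.5,"travel":[0,0,0],"twist":[0,0,0]},
    {"hand":3.5,"travel":[0,0,0],"twist":[0,0,0]},
    {"hand":3.5,"travel":[0,0,0],"twist":[0,0,0]},
    {"hand":3.5,"travel":[0,0,0],"twist":[0,0,0]},
    {"hand":3.5,"travel":[0,0,0],"twist":[0,0,0]},
  ],
)

```text
time: 28.45
position: [0.4282, 0.1885, 0.0568]
tool_rot: [0.999, -0.034, 0.001, -0.0]
ft_force: [0.2, 2.0, 5.9]
grip_width: 0.0422
grip_force: 20.0
```

>>> move_arm(
  commands=[
    {"hand":3.5,"travel":[0,0,-2],"twist":[0,0,0]},
    {"hand":3.5,"travel":[0,0,-4],"twist":[0,0,0]},
    {"hand":3.5,"travel":[0,0,-4],"twist":[0,0,0]},
    {"hand":3.5,"travel":[0,0,-4],"twist":[0,0,0]},
    {"hand":3.5,"travel":[0,0,-1],"twist":[0,0,0]},
  ],
)

```text
time: 28.87
position: [0.4304, 0.1888, 0.2113]
tool_rot: [0.999, -0.033, 0.005, -0.001]
ft_force: [0.5, 0.3, -0.9]
grip_width: 0.0422
grip_force: 20.0
```

>>> move_arm(
  commands=[
    {"hand":3.5,"travel":[0,0,0],"twist":[0,0,-6.98]},
    {"hand":3.5,"travel":[0,0,0],"twist":[0,0,-6.98]},
    {"hand":3.5,"travel":[0,0,0],"twist":[0,0,-6.98]},
    {"hand":3.5,"travel":[0,0,0],"twist":[0,0,-6.98]},
    {"hand":3.5,"travel":[0,0,0],"twist":[0,0,-6.98]},
  ],
)

```text
time: 29.28
position: [0.427, 0.188, 0.2059]
tool_rot: [0.963, 0.271, -0.001, 0.0]
ft_force: [-0.2, 0.9, -1.7]
grip_width: 0.0418
grip_force: 20.0
```

>>> move_arm(
  commands=[
    {"hand":3.5,"travel":[0,0,0],"twist":[0,0,-6.98]},
    {"hand":3.5,"travel":[0,0,0],"twist":[0,0,-6.98]},
    {"hand":3.5,"travel":[0,0,0],"twist":[0,0,-6.98]},
    {"hand":3.5,"travel":[0,0,0],"twist":[0,0,-6.98]},
    {"hand":3.5,"travel":[0,0,0],"twist":[0,0,-6.98]},
  ],
)

```text
time: 29.7
position: [0.427, 0.188, 0.2057]
tool_rot: [0.837, 0.547, -0.001, -0.0]
ft_force: [-0.5, 0.6, -2.4]
grip_width: 0.0421
grip_force: 20.0
```

>>> move_arm(
  commands=[
    {"hand":3.5,"travel":[0,0,0],"twist":[0,0,-6.98]},
    {"hand":3.5,"travel":[0,0,0],"twist":[0,0,-6.98]},
    {"hand":3.5,"travel":[0,0,0],"twist":[0,0,-6.98]},
    {"hand":3.5,"travel":[-3.73,0.43,0],"twist":[0,0,0]},
    {"hand":3.5,"travel":[-3.73,0.43,0],"twist":[0,0,0]},
  ],
)

```text
time: 30.12
position: [0.4315, 0.1138, 0.2058]
tool_rot: [0.724, 0.69, -0.0, -0.0]
ft_force: [1.4, -0.7, -0.4]
grip_width: 0.0419
grip_force: 20.0
```

>>> move_arm(
  commands=[
    {"hand":3.5,"travel":[-3.73,0.43,0],"twist":[0,0,0]},
    {"hand":3.5,"travel":[-3.73,0.43,0],"twist":[0,0,0]},
    {"hand":3.5,"travel":[-3.73,0.43,0],"twist":[0,0,0]},
    {"hand":3.5,"travel":[-3.73,0.43,0],"twist":[0,0,0]},
  ],
)

```text
time: 30.45
position: [0.4405, -0.0382, 0.2058]
tool_rot: [0.726, 0.688, -0.0, -0.0]
ft_force: [0.5, 0.5, -2.4]
grip_width: 0.0419
grip_force: 20.0
```

```bash
python3 - <<'E'
from h import *
st();tote("tt7");goto((.4545,-.262,.2),86.8)
E
```

```text
t 30.4 p [ 0.4405 -0.0382  0.2058] psi 86.92 zax [-0.001  0.    -1.   ] w 0.0419 gf 20.0 F [ 0.5  0.5 -2.4] q [-0.34  0.33  1.91 -0.    0.9  -0.29]
tote [ 410.9 -326.7] [295. 227.] 86.8
twist z -0.07 travel cm [-21.59   2.35   0.62]
```

>>> move_arm(
  commands=[
    {"hand":3.5,"travel":[-3.7,0.4,0],"twist":[0,0,0]},
    {"hand":3.5,"travel":[-3.7,0.4,0],"twist":[0,0,0]},
    {"hand":3.5,"travel":[-3.7,0.4,0],"twist":[0,0,0]},
    {"hand":3.5,"travel":[-3.7,0.4,0],"twist":[0,0,0]},
    {"hand":3.5,"travel":[-3.7,0.4,0],"twist":[0,0,0]},
  ],
)

```text
time: 30.92
position: [0.4506, -0.2237, 0.2057]
tool_rot: [0.726, 0.688, -0.0, -0.001]
ft_force: [0.8, 0.5, -1.1]
grip_width: 0.0418
grip_force: 20.0
```

>>> move_arm(
  commands=[
    {"hand":3.5,"travel":[-3.7,0.4,0],"twist":[0,0,0]},
    {"hand":3.5,"travel":[0,0,3],"twist":[0,0,0]},
    {"hand":3.5,"travel":[0,0,3],"twist":[0,0,0]},
    {"hand":3.5,"travel":[0,0,0],"twist":[0,0,0]},
    {"hand":3.5,"travel":[0,0,0],"twist":[0,0,0]},
  ],
)

```text
time: 31.33
position: [0.4518, -0.2582, 0.1446]
tool_rot: [0.726, 0.688, -0.0, -0.003]
ft_force: [-0.0, 0.1, -1.6]
grip_width: 0.0416
grip_force: 20.0
```

```bash
python3 - <<'E'
from h import *
st();goto((.4545,-.262,.05),86.8)
E
```

```text
t 31.3 p [ 0.4518 -0.2582  0.1446] psi 86.89 zax [-0.005  0.004 -1.   ] w 0.0416 gf 20.0 F [-0.   0.1 -1.6] q [-0.73  0.53  1.78 -0.    0.84 -0.68]
twist z 0.09 travel cm [-0.36  0.3   9.46]
```

>>> move_arm(
  commands=[
    {"hand":3.5,"travel":[-0.3,0.2,0],"twist":[0,0,0]},
    {"hand":3.5,"travel":[0,0,3],"twist":[0,0,0]},
    {"hand":3.5,"travel":[0,0,3],"twist":[0,0,0]},
    {"hand":3.5,"travel":[0,0,2.5],"twist":[0,0,0]},
    {"hand":3.5,"travel":[0,0,0.5],"twist":[0,0,0]},
  ],
)

```text
time: 31.75
position: [0.4549, -0.2619, 0.0548]
tool_rot: [0.726, 0.688, -0.0, -0.001]
ft_force: [-0.5, 0.6, -2.8]
grip_width: 0.0418
grip_force: 20.0
```

>>> move_arm(
  commands=[
    {"hand":3.5,"travel":[0,0,0],"twist":[0,0,0]},
    {"hand":3.5,"travel":[0,0,0],"twist":[0,0,0]},
    {"hand":3.5,"travel":[0,0,0.3],"twist":[0,0,0]},
    {"hand":3.5,"travel":[0,0,0.3],"twist":[0,0,0]},
    {"hand":3.5,"travel":[0,0,0],"twist":[0,0,0]},
  ],
)

```text
time: 32.17
position: [0.4556, -0.2631, 0.0509]
tool_rot: [0.726, 0.688, 0.0, 0.001]
ft_force: [-0.1, 0.2, -2.2]
grip_width: 0.042
grip_force: 20.0
```

>>> move_arm(
  commands=[
    {"hand":3.5,"travel":[0,0,0.2],"twist":[0,0,0]},
    {"hand":3.5,"travel":[0,0,0],"twist":[0,0,0]},
    {"hand":3.5,"travel":[0,0,0],"twist":[0,0,0]},
  ],
)

```text
time: 32.42
position: [0.4557, -0.2631, 0.0487]
tool_rot: [0.726, 0.688, 0.0, 0.001]
ft_force: [0.2, 1.1, 4.0]
grip_width: 0.0419
grip_force: 20.0
```

>>> move_arm(
  commands=[
    {"hand":5.2,"travel":[0,0,0],"twist":[0,0,0]},
    {"hand":5.2,"travel":[0,0,0],"twist":[0,0,0]},
    {"hand":5.2,"travel":[0,0,0],"twist":[0,0,0]},
    {"hand":5.2,"travel":[0,0,-2],"twist":[0,0,0]},
    {"hand":5.2,"travel":[0,0,-4],"twist":[0,0,0]},
  ],
)

```text
time: 32.83
position: [0.4525, -0.2606, 0.1048]
tool_rot: [0.726, 0.688, -0.0, -0.005]
ft_force: [1.2, -0.1, 0.1]
grip_width: 0.0517
grip_force: 0.0
```

>>> move_arm(
  commands=[
    {"hand":5.2,"travel":[0,0,-4],"twist":[0,0,0]},
    {"hand":2,"travel":[0,0,-4],"twist":[0,0,0]},
    {"hand":0,"travel":[0,0,-4],"twist":[0,0,0]},
    {"hand":0,"travel":[0,0,-2],"twist":[0,0,0]},
    {"hand":0,"travel":[3.9,-0.6,0],"twist":[0,0,0]},
  ],
)

```text
time: 33.25
position: [0.4564, -0.2316, 0.2539]
tool_rot: [0.727, 0.686, 0.0, 0.01]
ft_force: [2.6, -0.5, 0.3]
grip_width: 0.0333
grip_force: 0.0
```

>>> move_arm(
  commands=[
    {"hand":0,"travel":[3.9,-0.6,0],"twist":[0,0,0]},
    {"hand":0,"travel":[3.9,-0.6,0],"twist":[0,0,0]},
    {"hand":0,"travel":[3.9,-0.6,0],"twist":[0,0,0]},
    {"hand":0,"travel":[3.9,-0.6,0],"twist":[0,0,0]},
    {"hand":0,"travel":[3.9,-0.6,0],"twist":[0,0,0]},
  ],
)

```text
time: 33.67
position: [0.4309, -0.0254, 0.2479]
tool_rot: [0.726, 0.687, -0.0, -0.0]
ft_force: [0.6, 0.6, -0.2]
grip_width: 0.0031
grip_force: 0.0
```

```bash
python3 - <<'E'
from h import *
st();tote("tt8");intote("tt8");t=load("tt8");s=snap("scene","sc8")
def big(m):
    n,l,S,C=cv2.connectedComponentsWithStats(m);i=1+S[1:,4].argmax();return S[i],C[i]
for c,box in((t,(140,150,200,235)),(s,(80,220,210,310))):
    x0,y0,x1,y1=box;b=c["bgr"][y0:y1,x0:x1];h=cv2.cvtColor(b,cv2.COLOR_BGR2HSV)
    yl=cv2.inRange(h,(18,150,80),(32,255,255));S,C=big(yl);print("yellow",S,C+[x0,y0])
    x,y,w,hh=S[:4];k=(b.max(2)<60).astype(np.uint8);msk=np.zeros_like(k);msk[y:y+hh,x:x+w]=1;S,C=big(k*msk);print("black",S,C+[x0,y0]);c["p"]=C+[x0,y0]
print(tri([(t,t["p"]),(s,s["p"])]),onz(t,t["p"],.148))
b=t["bgr"]
cv2.imwrite("pics/c5.png",np.hstack([cv2.resize(b[150:240,140:340],(560,252)),cv2.resize(s["bgr"][210:340,80:200],(240,252))]))
E
```

```text
t 33.7 p [ 0.4309 -0.0254  0.2479] psi 86.85 zax [-0.  0. -1.] w 0.0031 gf 0.0 F [ 0.6  0.6 -0.2] q [-0.32  0.25  1.88  0.    1.01 -0.26]
tote [ 410.9 -326.7] [295. 227.] 86.8
in tote [ 342.6 -389.6] [117.  41.] 86.1
in tote [ 405.9 -394.6] [123.  41.] 87.1
in tote [ 455.7 -230.3] [61. 40.] 86.8
in tote [ 470.3 -388. ] [127.  40.] 85.9
yellow [  8  18  38  48 961] [167.51404787 186.710718  ]
black [ 11  42  28  20 504] [164.8452381  201.18849206]
yellow [ 20  22  79  35 989] [134.78361982 258.20222447]
black [ 40  28  51  23 488] [144.9057377  259.11065574]
[0.40307065 0.33530924 0.14352038] [[0.4017603  0.33355004 0.148     ]]
```

View pics/c5.png

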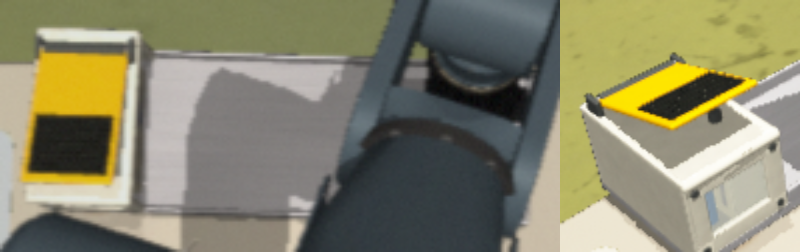

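>>> move_arm(
  commands=[
    {"hand":0,"travel":[3.95,-0.55,0],"twist":[0,0,0]},
    {"hand":0,"travel":[3.95,-0.55,0],"twist":[0,0,0]},
    {"hand":0,"travel":[3.95,-0.55,0],"twist":[0,0,0]},
    {"hand":0,"travel":[3.95,-0.55,0],"twist":[0,0,0]},
    {"hand":0,"travel":[3.95,-0.55,0],"twist":[0,0,0]},
  ],
)

```text
time: 34.18
position: [0.415, 0.1726, 0.248]
tool_rot: [0.726, 0.687, -0.0, 0.0]
ft_force: [0.9, -0.6, -0.3]
grip_width: 0.0004
grip_force: 0.0
```

>>> move_arm(
  commands=[
    {"hand":0,"travel":[3.95,-0.55,0],"twist":[0,0,0]},
    {"hand":0,"travel":[3.95,-0.55,0],"twist":[0,0,0]},
    {"hand":0,"travel":[3.95,-0.55,0],"twist":[0,0,0]},
    {"hand":0,"travel":[3.95,-0.55,0],"twist":[0,0,0]},
    {"hand":0,"travel":[0,0,0],"twist":[0,0,6.9]},
  ],
)

```text
time: 34.6
position: [0.4018, 0.3364, 0.2481]
tool_rot: [0.765, 0.644, 0.002, -0.001]
ft_force: [0.7, -1.7, -0.2]
grip_width: 0.0001
grip_force: 0.0
```

>>> move_arm(
  commands=[
    {"hand":0,"travel":[0,0,0],"twist":[0,0,6.9]},
    {"hand":0,"travel":[0,0,0],"twist":[0,0,6.9]},
    {"hand":0,"travel":[0,0,0],"twist":[0,0,6.9]},
    {"hand":0,"travel":[0,0,0],"twist":[0,0,6.9]},
    {"hand":0,"travel":[0,0,0],"twist":[0,0,6.9]},
  ],
)

```text
time: 35.02
position: [0.4021, 0.3299, 0.2477]
tool_rot: [0.923, 0.384, -0.0, 0.0]
ft_force: [0.2, 0.1, -1.2]
grip_width: 0.0002
grip_force: 0.0
```

>>> move_arm(
  commands=[
    {"hand":0,"travel":[0,0,0],"twist":[0,0,6.9]},
    {"hand":0,"travel":[0,0,0],"twist":[0,0,6.9]},
    {"hand":0,"travel":[0,0,0],"twist":[0,0,6.9]},
    {"hand":0,"travel":[0,0,0],"twist":[0,0,6.9]},
    {"hand":0,"travel":[0,0,0],"twist":[0,0,6.9]},
  ],
)

```text
time: 35.43
position: [0.4022, 0.3298, 0.2477]
tool_rot: [0.996, 0.093, -0.0, 0.0]
ft_force: [-0.4, -0.2, -0.3]
grip_width: 0.0006
grip_force: 0.0
```

>>> move_arm(
  commands=[
    {"hand":0,"travel":[0,0,0],"twist":[0,0,6.9]},
    {"hand":0,"travel":[0,0,0],"twist":[0,0,6.9]},
    {"hand":0,"travel":[0,0,0],"twist":[0,0,0]},
  ],
)

```text
time: 35.68
position: [0.4022, 0.3298, 0.2477]
tool_rot: [1.0, -0.026, -0.0, 0.0]
ft_force: [-0.9, -0.1, -0.4]
grip_width: 0.0004
grip_force: 0.0
```

```bash
python3 - <<'E'
from h import *
st();goto((.4005,.335,.175),-2.5);t=snap("top","tp9")
b=t["bgr"];cv2.imwrite("pics/c6.png",cv2.resize(b[150:240,140:340],(700,315)))
E
```

```text
t 35.7 p [0.4022 0.3298 0.2477] psi -2.96 zax [-0.    -0.001 -1.   ] w 0.0004 gf 0.0 F [-0.9 -0.1 -0.4] q [ 0.47  0.37  1.68 -0.    1.09  2.09]
twist z -0.46 travel cm [-0.19 -0.51  7.27]
```

View pics/c6.png

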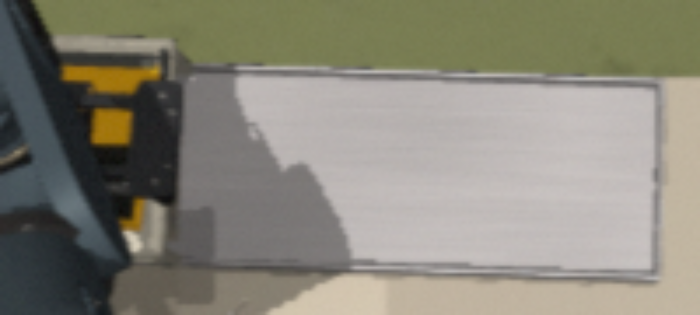

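>>> move_arm(
  commands=[
    {"hand":0,"travel":[-0.2,-0.5,2.5],"twist":[0,0,0]},
    {"hand":0,"travel":[0,0,2.5],"twist":[0,0,0]},
    {"hand":0,"travel":[0,0,2.2],"twist":[0,0,0]},
    {"hand":0,"travel":[0,0,0.3],"twist":[0,0,0]},
    {"hand":0,"travel":[0,0,0],"twist":[0,0,0]},
  ],
)

```text
time: 36.15
position: [0.3992, 0.3349, 0.1718]
tool_rot: [1.0, -0.024, -0.002, 0.001]
ft_force: [0.1, 0.1, 1.4]
grip_width: 0.0004
grip_force: 0.0
```

>>> move_arm(
  commands=[
    {"hand":0,"travel":[0,0,0.25],"twist":[0,0,0]},
    {"hand":0,"travel":[0,0,0.25],"twist":[0,0,0]},
    {"hand":0,"travel":[0,0,0.25],"twist":[0,0,0]},
    {"hand":0,"travel":[0,0,0.25],"twist":[0,0,0]},
    {"hand":0,"travel":[0,0,0.25],"twist":[0,0,0]},
  ],
)

```text
time: 36.57
position: [0.4, 0.336, 0.1615]
tool_rot: [1.0, -0.024, 0.0, -0.001]
ft_force: [-2.9, -0.4, 10.2]
grip_width: 0.0007
grip_force: 4.7
```

>>> move_arm(
  commands=[
    {"hand":0,"travel":[0,0,0.25],"twist":[0,0,0]},
    {"hand":0,"travel":[0,0,0.25],"twist":[0,0,0]},
    {"hand":0,"travel":[0,0,0.25],"twist":[0,0,0]},
    {"hand":0,"travel":[0,0,0.25],"twist":[0,0,0]},
    {"hand":0,"travel":[0,0,0.25],"twist":[0,0,0]},
  ],
)

```text
time: 36.98
position: [0.3981, 0.3359, 0.1491]
tool_rot: [1.0, -0.025, -0.001, -0.0]
ft_force: [-6.3, 0.7, 10.3]
grip_width: 0.0004
grip_force: 4.8
```

>>> move_arm(
  commands=[
    {"hand":0,"travel":[0,0,0.25],"twist":[0,0,0]},
    {"hand":0,"travel":[0,0,0.25],"twist":[0,0,0]},
    {"hand":0,"travel":[0,0,0.25],"twist":[0,0,0]},
    {"hand":0,"travel":[0,0,0.25],"twist":[0,0,0]},
    {"hand":0,"travel":[0,0,0.25],"twist":[0,0,0]},
  ],
)

```text
time: 37.4
position: [0.3966, 0.3359, 0.1365]
tool_rot: [1.0, -0.025, -0.003, -0.0]
ft_force: [-8.2, 1.1, 11.6]
grip_width: 0.0006
grip_force: 5.9
```

>>> move_arm(
  commands=[
    {"hand":0,"travel":[0,0,0.25],"twist":[0,0,0]},
    {"hand":0,"travel":[0,0,0],"twist":[0,0,0]},
    {"hand":0,"travel":[0,0,0],"twist":[0,0,0]},
  ],
)

```text
time: 37.65
position: [0.3973, 0.3357, 0.1337]
tool_rot: [1.0, -0.025, -0.002, 0.0]
ft_force: [-5.5, 1.2, 8.8]
grip_width: 0.0006
grip_force: 4.1
```

>>> move_arm(
  commands=[
    {"hand":0,"travel":[0,0,0.2],"twist":[0,0,0]},
    {"hand":0,"travel":[0,0,0],"twist":[0,0,0]},
    {"hand":0,"travel":[0,0,0],"twist":[0,0,0]},
  ],
)

```text
time: 37.9
position: [0.3973, 0.3356, 0.1318]
tool_rot: [1.0, -0.025, -0.002, 0.0]
ft_force: [-5.7, 0.6, 9.5]
grip_width: 0.0006
grip_force: 4.5
```

>>> move_arm(
  commands=[
    {"hand":0,"travel":[0,0,0.2],"twist":[0,0,0]},
    {"hand":0,"travel":[0,0,0],"twist":[0,0,0]},
    {"hand":0,"travel":[0,0,0],"twist":[0,0,0]},
  ],
)

```text
time: 38.15
position: [0.3973, 0.3357, 0.1313]
tool_rot: [1.0, -0.024, -0.002, 0.0]
ft_force: [-8.3, 0.5, 19.2]
grip_width: 0.0007
grip_force: 9.7
```

>>> move_arm(
  commands=[
    {"hand":0,"travel":[0,0,0.15],"twist":[0,0,0]},
    {"hand":0,"travel":[0,0,0],"twist":[0,0,0]},
    {"hand":0,"travel":[0,0,0],"twist":[0,0,0]},
  ],
)

```text
time: 38.4
position: [0.3973, 0.3357, 0.1311]
tool_rot: [1.0, -0.024, -0.002, 0.0]
ft_force: [-10.0, -2.4, 29.6]
grip_width: 0.0008
grip_force: 14.7
```

>>> move_arm(
  commands=[
    {"hand":0,"travel":[0,0,-0.6],"twist":[0,0,0]},
    {"hand":0,"travel":[0,0,-1],"twist":[0,0,0]},
    {"hand":0,"travel":[0,0,-1],"twist":[0,0,0]},
    {"hand":0,"travel":[0,0,-1],"twist":[0,0,0]},
    {"hand":0,"travel":[0,0,-3],"twist":[0,0,0]},
  ],
)

```text
time: 38.82
position: [0.3981, 0.3345, 0.1918]
tool_rot: [1.0, -0.025, -0.003, 0.002]
ft_force: [-0.1, 0.2, -0.3]
grip_width: 0.0007
grip_force: 0.0
```

>>> move_arm(
  commands=[
    {"hand":3,"travel":[0,3,-3],"twist":[0,0,0]},
    {"hand":5,"travel":[0,4,0],"twist":[0,0,0]},
    {"hand":6.5,"travel":[0.5,4,0],"twist":[0,0,0]},
    {"hand":6.5,"travel":[1,3,0],"twist":[0,0,0]},
    {"hand":6.5,"travel":[0,0,0],"twist":[0,0,0]},
  ],
)

```text
time: 39.23
position: [0.4093, 0.1915, 0.2237]
tool_rot: [1.0, -0.027, 0.001, 0.001]
ft_force: [0.3, 0.0, -0.5]
grip_width: 0.026
grip_force: 0.0
```

```bash
python3 - <<'E'
from h import *
st();c=snap("wrist","w10");t=snap("top","t10")
print(cartons(t));tote("t10b")
cv2.imwrite("pics/c7.png",np.vstack([c["bgr"][60:300],cv2.resize(t["bgr"][150:240,140:340],(560,252))]))
E
```

```text
t 39.2 p [0.4093 0.1915 0.2237] psi -3.09 zax [ 0.001 -0.002 -1.   ] w 0.026 gf 0.0 F [ 0.3  0.  -0.5] q [ 0.19  0.32  1.87 -0.    0.96  1.82]
[]
tote [ 410.9 -326.7] [295. 227.] 86.8
```

View pics/c7.png

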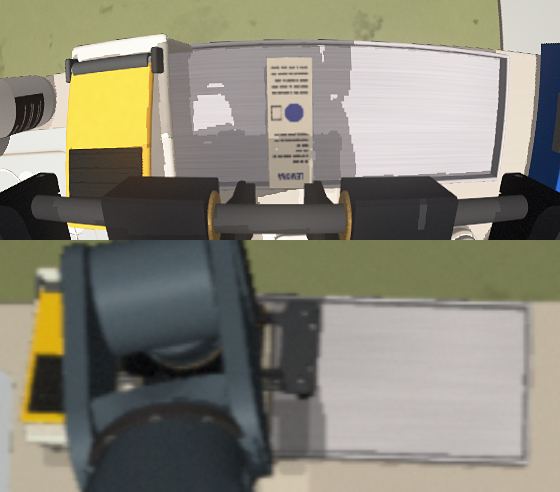

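```bash
python3 - <<'E'
from h import *
c=load("w10");w=onz(c,[(266,117),(311,118),(313,247),(268,247),(293,173)],.0735);print(np.round(w,4).tolist())
far=(w[0]+w[1])/2;near=(w[2]+w[3])/2;print(np.linalg.norm(far-near),np.degrees(np.arctan2(*(far-near)[[1,0]])))
m=(far+near)/2;print(m);goto((m[0],m[1],.055),np.degrees(np.arctan2(*(far-near)[[1,0]])))
E
```

```text
[[0.4908, 0.1997, 0.0735], [0.4879, 0.159, 0.0735], [0.3648, 0.1615, 0.0735], [0.3673, 0.2053, 0.0735], [0.438, 0.1779, 0.0735]]
0.1234093326167578 -1.872769623062996
[0.42768699 0.18137283 0.0735    ]
twist z -1.02 travel cm [ 1.97  1.35 16.83]
```

>>> move_arm(
  commands=[
    {"hand":6.5,"travel":[1.95,1.1,2],"twist":[0,0,-1]},
    {"hand":6.5,"travel":[0,0,4],"twist":[0,0,0]},
    {"hand":6.5,"travel":[0,0,0],"twist":[0,0,0]},
    {"hand":6.5,"travel":[0,0,0],"twist":[0,0,0]},
    {"hand":6.5,"travel":[0,0,0],"twist":[0,0,0]},
  ],
)

```text
time: 39.8
position: [0.4268, 0.1847, 0.1636]
tool_rot: [1.0, -0.015, -0.0, -0.0]
ft_force: [1.0, 0.3, 0.7]
grip_width: 0.0638
grip_force: 0.0
```

```bash
python3 - <<'E'
from h import *
st();c=snap("wrist","w11")
h=cv2.cvtColor(c["bgr"],cv2.COLOR_BGR2HSV);m=cv2.inRange(h,(112,60,60),(130,255,255));m[310:]=0
n,_,S,C=cv2.connectedComponentsWithStats(m)
for i in range(1,n):
    if S[i,4]>60:print(S[i],C[i])
a=load("w10");i=1+S[1:,4].argmax()
print(tri([(a,(292.8,172.5)),(c,C[i])]));goto((.4277,.1814,.055),-2)
E
```

```text
t 39.8 p [0.4268 0.1847 0.1636] psi -1.7 zax [-0.  0. -1.] w 0.0638 gf 0.0 F [1.  0.3 0.7] q [0.17 0.43 1.9  0.   0.81 1.77]
[280 195  21  21 367] [290.02452316 205.21253406]
[0.43800637 0.17747683 0.07005166]
twist z 0.29 travel cm [ 0.05  0.33 10.94]
```

>>> move_arm(
  commands=[
    {"hand":6.5,"travel":[0.05,0.5,2],"twist":[0,0,0.2]},
    {"hand":6.5,"travel":[0,0,4],"twist":[0,0,0]},
    {"hand":6.5,"travel":[0,0,4],"twist":[0,0,0]},
    {"hand":6.5,"travel":[0,0,0.8],"twist":[0,0,0]},
    {"hand":6.5,"travel":[0,0,0],"twist":[0,0,0]},
  ],
)

```text
time: 40.27
position: [0.4263, 0.1789, 0.0544]
tool_rot: [1.0, -0.017, -0.002, 0.0]
ft_force: [0.9, 0.0, 1.3]
grip_width: 0.0653
grip_force: 0.0
```

>>> move_arm(
  commands=[
    {"hand":6.5,"travel":[0,0,0],"twist":[0,0,0]},
    {"hand":6.5,"travel":[0,0,0],"twist":[0,0,0]},
    {"hand":6.5,"travel":[0,0,0],"twist":[0,0,0]},
  ],
)

```text
time: 40.52
position: [0.429, 0.1791, 0.0575]
tool_rot: [1.0, -0.017, 0.003, -0.0]
ft_force: [-0.3, -0.2, 0.3]
grip_width: 0.065
grip_force: 0.0
```

>>> move_arm(
  commands=[
    {"hand":3.5,"travel":[0,0,0],"twist":[0,0,0]},
    {"hand":3.5,"travel":[0,0,0],"twist":[0,0,0]},
    {"hand":3.5,"travel":[0,0,0],"twist":[0,0,0]},
    {"hand":3.5,"travel":[0,0,0],"twist":[0,0,0]},
    {"hand":3.5,"travel":[0,0,0],"twist":[0,0,0]},
  ],
)

```text
time: 40.93
position: [0.4275, 0.1787, 0.0553]
tool_rot: [1.0, -0.018, 0.0, -0.0]
ft_force: [-0.4, 0.6, 5.1]
grip_width: 0.0419
grip_force: 20.0
```

>>> move_arm(
  commands=[
    {"hand":3.5,"travel":[0,0,-2],"twist":[0,0,0]},
    {"hand":3.5,"travel":[0,0,-4],"twist":[0,0,0]},
    {"hand":3.5,"travel":[0,0,-4],"twist":[0,0,0]},
    {"hand":3.5,"travel":[0,0,-4],"twist":[0,0,0]},
    {"hand":3.5,"travel":[0,0,-1],"twist":[0,0,0]},
  ],
)

```text
time: 41.35
position: [0.4301, 0.1792, 0.21]
tool_rot: [1.0, -0.017, 0.005, -0.001]
ft_force: [0.4, 0.2, -1.6]
grip_width: 0.0416
grip_force: 20.0
```

>>> move_arm(
  commands=[
    {"hand":3.5,"travel":[0,0,0],"twist":[0,0,-6.83]},
    {"hand":3.5,"travel":[0,0,0],"twist":[0,0,-6.83]},
    {"hand":3.5,"travel":[0,0,0],"twist":[0,0,-6.83]},
    {"hand":3.5,"travel":[0,0,0],"twist":[0,0,-6.83]},
    {"hand":3.5,"travel":[0,0,0],"twist":[0,0,-6.83]},
  ],
)

```text
time: 41.77
position: [0.4267, 0.1785, 0.2047]
tool_rot: [0.96, 0.28, -0.001, -0.0]
ft_force: [0.8, 0.5, -0.6]
grip_width: 0.0416
grip_force: 20.0
```

>>> move_arm(
  commands=[
    {"hand":3.5,"travel":[0,0,0],"twist":[0,0,-6.83]},
    {"hand":3.5,"travel":[0,0,0],"twist":[0,0,-6.83]},
    {"hand":3.5,"travel":[0,0,0],"twist":[0,0,-6.83]},
    {"hand":3.5,"travel":[0,0,0],"twist":[0,0,-6.83]},
    {"hand":3.5,"travel":[0,0,0],"twist":[0,0,-6.83]},
  ],
)

```text
time: 42.18
position: [0.4266, 0.1785, 0.2045]
tool_rot: [0.836, 0.549, -0.001, -0.0]
ft_force: [-0.4, -0.7, -1.2]
grip_width: 0.0418
grip_force: 20.0
```

>>> move_arm(
  commands=[
    {"hand":3.5,"travel":[0,0,0],"twist":[0,0,-6.83]},
    {"hand":3.5,"travel":[0,0,0],"twist":[0,0,-6.83]},
    {"hand":3.5,"travel":[0,0,0],"twist":[0,0,-6.83]},
    {"hand":3.5,"travel":[-3.75,-0.1,0],"twist":[0,0,0]},
    {"hand":3.5,"travel":[-3.75,-0.1,0],"twist":[0,0,0]},
  ],
)

```text
time: 42.6
position: [0.4207, 0.1043, 0.2046]
tool_rot: [0.725, 0.689, -0.0, -0.0]
ft_force: [0.9, -1.2, -1.1]
grip_width: 0.0418
grip_force: 20.0
```

>>> move_arm(
  commands=[
    {"hand":3.5,"travel":[-3.75,-0.1,0],"twist":[0,0,0]},
    {"hand":3.5,"travel":[-3.75,-0.1,0],"twist":[0,0,0]},
    {"hand":3.5,"travel":[-3.75,-0.1,0],"twist":[0,0,0]},
    {"hand":3.5,"travel":[-3.75,-0.1,0],"twist":[0,0,0]},
  ],
)

```text
time: 42.93
position: [0.4077, -0.0471, 0.2047]
tool_rot: [0.726, 0.687, -0.0, -0.001]
ft_force: [0.7, 0.3, -1.4]
grip_width: 0.0422
grip_force: 20.0
```

```bash
python3 - <<'E'
from h import *
st();tote("t12");intote("t12");goto((.3797,-.2578,.2),86.8)
E
```

```text
t 42.9 p [ 0.4077 -0.0471  0.2047] psi 86.81 zax [-0.001  0.    -1.   ] w 0.0422 gf 20.0 F [ 0.7  0.3 -1.4] q [-0.39  0.29  1.98 -0.    0.87 -0.33]
tote [ 410.9 -326.7] [295. 227.] 86.8
in tote [ 342.7 -386.7] [117.  40.] 86.7
in tote [ 406.5 -393.5] [121.  41.] 86.1
in tote [ 463.8 -326. ] [ 54. 253.] 4.8
twist z -0.22 travel cm [-20.53  -1.8    0.5 ]
```

>>> move_arm(
  commands=[
    {"hand":3.5,"travel":[-3.5,-0.3,0],"twist":[0,0,0]},
    {"hand":3.5,"travel":[-3.5,-0.3,0],"twist":[0,0,0]},
    {"hand":3.5,"travel":[-3.5,-0.3,0],"twist":[0,0,0]},
    {"hand":3.5,"travel":[-3.5,-0.3,0],"twist":[0,0,0]},
    {"hand":3.5,"travel":[-3.5,-0.3,0],"twist":[0,0,0]},
  ],
)

```text
time: 43.4
position: [0.3831, -0.2206, 0.2047]
tool_rot: [0.727, 0.687, 0.0, -0.001]
ft_force: [1.1, -0.1, -1.3]
grip_width: 0.0421
grip_force: 20.0
```

>>> move_arm(
  commands=[
    {"hand":3.5,"travel":[-3.5,-0.3,0],"twist":[0,0,0]},
    {"hand":3.5,"travel":[0,0,3],"twist":[0,0,0]},
    {"hand":3.5,"travel":[0,0,3],"twist":[0,0,0]},
    {"hand":3.5,"travel":[0,0,0],"twist":[0,0,0]},
    {"hand":3.5,"travel":[0,0,0],"twist":[0,0,0]},
  ],
)

```text
time: 43.82
position: [0.3777, -0.2529, 0.1438]
tool_rot: [0.727, 0.687, 0.0, -0.003]
ft_force: [-0.2, -0.7, -1.5]
grip_width: 0.0419
grip_force: 20.0
```

```bash
python3 - <<'E'
from h import *
st();goto((.3797,-.2578,.05),86.8)
E
```

```text
t 43.8 p [ 0.3777 -0.2529  0.1438] psi 86.77 zax [-0.004  0.004 -1.   ] w 0.0419 gf 20.0 F [-0.2 -0.7 -1.5] q [-0.84  0.46  1.94  0.    0.75 -0.78]
twist z -0.03 travel cm [-0.48  0.22  9.38]
```

>>> move_arm(
  commands=[
    {"hand":3.5,"travel":[-0.4,0.1,0],"twist":[0,0,0]},
    {"hand":3.5,"travel":[0,0,3],"twist":[0,0,0]},
    {"hand":3.5,"travel":[0,0,3],"twist":[0,0,0]},
    {"hand":3.5,"travel":[0,0,2.5],"twist":[0,0,0]},
    {"hand":3.5,"travel":[0,0,0.5],"twist":[0,0,0]},
  ],
)

```text
time: 44.23
position: [0.3799, -0.258, 0.0539]
tool_rot: [0.726, 0.687, -0.0, -0.001]
ft_force: [0.0, 0.7, -1.7]
grip_width: 0.0417
grip_force: 20.0
```

>>> move_arm(
  commands=[
    {"hand":3.5,"travel":[0,0,0],"twist":[0,0,0]},
    {"hand":3.5,"travel":[0,0,0],"twist":[0,0,0]},
    {"hand":3.5,"travel":[0,0,0.3],"twist":[0,0,0]},
    {"hand":3.5,"travel":[0,0,0.3],"twist":[0,0,0]},
    {"hand":3.5,"travel":[0,0,0],"twist":[0,0,0]},
  ],
)

```text
time: 44.65
position: [0.3802, -0.2588, 0.0498]
tool_rot: [0.727, 0.687, -0.0, 0.001]
ft_force: [-2.0, 0.2, -0.9]
grip_width: 0.0417
grip_force: 20.0
```

>>> move_arm(
  commands=[
    {"hand":3.5,"travel":[0,0,0.25],"twist":[0,0,0]},
    {"hand":3.5,"travel":[0,0,0],"twist":[0,0,0]},
    {"hand":3.5,"travel":[0,0,0],"twist":[0,0,0]},
  ],
)

```text
time: 44.9
position: [0.3802, -0.2589, 0.0472]
tool_rot: [0.727, 0.687, -0.0, 0.001]
ft_force: [0.7, 1.3, 5.3]
grip_width: 0.0414
grip_force: 20.0
```

>>> move_arm(
  commands=[
    {"hand":5.0,"travel":[0,0,0],"twist":[0,0,0]},
    {"hand":5.0,"travel":[0,0,0],"twist":[0,0,0]},
    {"hand":5.0,"travel":[0,0,0],"twist":[0,0,0]},
    {"hand":5.0,"travel":[0,0,-2],"twist":[0,0,0]},
    {"hand":5.0,"travel":[0,0,-4],"twist":[0,0,0]},
  ],
)

```text
time: 45.32
position: [0.3777, -0.2564, 0.1039]
tool_rot: [0.727, 0.687, 0.0, -0.005]
ft_force: [0.0, -0.8, -0.1]
grip_width: 0.0497
grip_force: 0.0
```

>>> move_arm(
  commands=[
    {"hand":5.0,"travel":[0,0,-4],"twist":[0,0,0]},
    {"hand":2,"travel":[0,0,-4],"twist":[0,0,0]},
    {"hand":0,"travel":[0,0,-4],"twist":[0,0,0]},
    {"hand":0,"travel":[0,0,-2],"twist":[0,0,0]},
    {"hand":0,"travel":[3.97,-0.09,0],"twist":[0,0,0]},
  ],
)

```text
time: 45.73
position: [0.3858, -0.227, 0.252]
tool_rot: [0.728, 0.685, -0.001, 0.01]
ft_force: [2.2, -0.0, 0.5]
grip_width: 0.0313
grip_force: 0.0
```

>>> move_arm(
  commands=[
    {"hand":0,"travel":[3.97,-0.09,0],"twist":[0,0,0]},
    {"hand":0,"travel":[3.97,-0.09,0],"twist":[0,0,0]},
    {"hand":0,"travel":[3.97,-0.09,0],"twist":[0,0,0]},
    {"hand":0,"travel":[3.97,-0.09,0],"twist":[0,0,0]},
    {"hand":0,"travel":[3.97,-0.09,0],"twist":[0,0,0]},
  ],
)

```text
time: 46.15
position: [0.3869, -0.0185, 0.2464]
tool_rot: [0.727, 0.687, -0.0, -0.0]
ft_force: [0.6, -0.9, 0.4]
grip_width: 0.0022
grip_force: 0.0
```

>>> move_arm(
  commands=[
    {"hand":0,"travel":[3.97,-0.09,0],"twist":[0,0,0]},
    {"hand":0,"travel":[3.97,-0.09,0],"twist":[0,0,0]},
    {"hand":0,"travel":[3.97,-0.09,0],"twist":[0,0,0]},
    {"hand":0,"travel":[3.97,-0.09,0],"twist":[0,0,0]},
    {"hand":0,"travel":[3.97,-0.09,0],"twist":[0,0,0]},
  ],
)

```text
time: 46.57
position: [0.3935, 0.1801, 0.2464]
tool_rot: [0.727, 0.687, -0.0, -0.0]
ft_force: [1.2, -1.1, -0.0]
grip_width: 0.0004
grip_force: 0.0
```

>>> move_arm(
  commands=[
    {"hand":0,"travel":[3.97,-0.09,0],"twist":[0,0,0]},
    {"hand":0,"travel":[3.97,-0.09,0],"twist":[0,0,0]},
    {"hand":0,"travel":[3.97,-0.09,0],"twist":[0,0,0]},
    {"hand":0,"travel":[3.97,-0.09,0],"twist":[0,0,0]},
    {"hand":0,"travel":[0,0,0],"twist":[0,0,6.9]},
  ],
)

```text
time: 46.98
position: [0.3999, 0.3433, 0.2464]
tool_rot: [0.766, 0.643, 0.002, -0.001]
ft_force: [1.0, -0.1, -0.2]
grip_width: 0.0002
grip_force: 0.0
```

>>> move_arm(
  commands=[
    {"hand":0,"travel":[0,0,0],"twist":[0,0,6.9]},
    {"hand":0,"travel":[0,0,0],"twist":[0,0,6.9]},
    {"hand":0,"travel":[0,0,0],"twist":[0,0,6.9]},
    {"hand":0,"travel":[0,0,0],"twist":[0,0,6.9]},
    {"hand":0,"travel":[0,0,0],"twist":[0,0,6.9]},
  ],
)

```text
time: 47.4
position: [0.3991, 0.3368, 0.246]
tool_rot: [0.924, 0.383, -0.001, 0.0]
ft_force: [-0.3, 0.6, 0.3]
grip_width: 0.0005
grip_force: 0.0
```

>>> move_arm(
  commands=[
    {"hand":0,"travel":[0,0,0],"twist":[0,0,6.9]},
    {"hand":0,"travel":[0,0,0],"twist":[0,0,6.9]},
    {"hand":0,"travel":[0,0,0],"twist":[0,0,6.9]},
    {"hand":0,"travel":[0,0,0],"twist":[0,0,6.9]},
    {"hand":0,"travel":[0,0,0],"twist":[0,0,6.9]},
  ],
)

```text
time: 47.82
position: [0.3992, 0.3366, 0.246]
tool_rot: [0.996, 0.092, -0.001, 0.0]
ft_force: [-1.0, -0.2, -0.6]
grip_width: 0.0004
grip_force: 0.0
```

>>> move_arm(
  commands=[
    {"hand":0,"travel":[0,0,0],"twist":[0,0,6.9]},
    {"hand":0,"travel":[0,0,0],"twist":[0,0,6.9]},
    {"hand":0,"travel":[0,0,0],"twist":[0,0,0]},
  ],
)

```text
time: 48.07
position: [0.3992, 0.3366, 0.246]
tool_rot: [1.0, -0.026, -0.001, 0.0]
ft_force: [0.1, -0.5, 0.7]
grip_width: 0.0007
grip_force: 0.0
```

```bash
python3 - <<'E'
from h import *
st();goto((.4005,.335,.172),-2.9);tote("t13")
t=load("t13")["bgr"];cv2.imwrite("pics/c8.png",cv2.resize(t[150:240,140:480],None,fx=2.3,fy=2.3))
E
```

```text
t 48.1 p [0.3992 0.3366 0.246 ] psi -3.03 zax [-0.001 -0.001 -1.   ] w 0.0007 gf 0.0 F [ 0.1 -0.5  0.7] q [ 0.49  0.38  1.68 -0.    1.09  2.11]
twist z -0.13 travel cm [0.14 0.16 7.4 ]
tote [ 410.9 -326.7] [295. 227.] 86.8
```

View pics/c8.png

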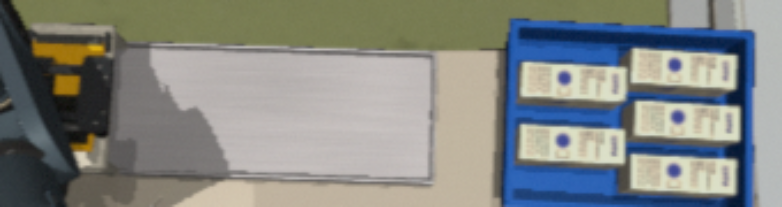

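>>> move_arm(
  commands=[
    {"hand":0,"travel":[0.1,0.1,2.5],"twist":[0,0,0]},
    {"hand":0,"travel":[0,0,2.5],"twist":[0,0,0]},
    {"hand":0,"travel":[0,0,2.2],"twist":[0,0,0]},
    {"hand":0,"travel":[0,0,0.3],"twist":[0,0,0]},
    {"hand":0,"travel":[0,0,0.3],"twist":[0,0,0]},
  ],
)

```text
time: 48.53
position: [0.4, 0.3355, 0.1676]
tool_rot: [1.0, -0.024, -0.001, 0.001]
ft_force: [0.1, 0.3, 0.5]
grip_width: 0.0005
grip_force: 0.0
```

>>> move_arm(
  commands=[
    {"hand":0,"travel":[0,0,0.4],"twist":[0,0,0]},
    {"hand":0,"travel":[0,0,0.4],"twist":[0,0,0]},
    {"hand":0,"travel":[0,0,0.4],"twist":[0,0,0]},
    {"hand":0,"travel":[0,0,0.4],"twist":[0,0,0]},
    {"hand":0,"travel":[0,0,0.4],"twist":[0,0,0]},
  ],
)

```text
time: 48.95
position: [0.4005, 0.3364, 0.15]
tool_rot: [1.0, -0.025, 0.0, -0.001]
ft_force: [-3.1, -0.1, 7.7]
grip_width: 0.0002
grip_force: 3.3
```

>>> move_arm(
  commands=[
    {"hand":0,"travel":[0,0,0.4],"twist":[0,0,0]},
    {"hand":0,"travel":[0,0,0.4],"twist":[0,0,0]},
    {"hand":0,"travel":[0,0,0.4],"twist":[0,0,0]},
    {"hand":0,"travel":[0,0,0.3],"twist":[0,0,0]},
    {"hand":0,"travel":[0,0,0],"twist":[0,0,0]},
  ],
)

```text
time: 49.37
position: [0.3991, 0.3363, 0.1345]
tool_rot: [1.0, -0.025, -0.001, -0.0]
ft_force: [-4.1, 1.0, 7.2]
grip_width: 0.0003
grip_force: 3.9
```

>>> move_arm(
  commands=[
    {"hand":0,"travel":[0,0,0.2],"twist":[0,0,0]},
    {"hand":0,"travel":[0,0,0],"twist":[0,0,0]},
    {"hand":0,"travel":[0,0,0],"twist":[0,0,0]},
  ],
)

```text
time: 49.62
position: [0.3991, 0.3363, 0.133]
tool_rot: [1.0, -0.025, -0.001, -0.0]
ft_force: [-4.9, 0.7, 8.7]
grip_width: 0.0005
grip_force: 4.2
```

>>> move_arm(
  commands=[
    {"hand":0,"travel":[0,0,0.25],"twist":[0,0,0]},
    {"hand":0,"travel":[0,0,0.1],"twist":[0,0,0]},
    {"hand":0,"travel":[0,0,0],"twist":[0,0,0]},
  ],
)

```text
time: 49.87
position: [0.399, 0.3363, 0.1312]
tool_rot: [1.0, -0.025, -0.001, -0.0]
ft_force: [-7.5, -0.9, 21.5]
grip_width: 0.0007
grip_force: 10.4
```

>>> move_arm(
  commands=[
    {"hand":0,"travel":[0,0,0.15],"twist":[0,0,0]},
    {"hand":0,"travel":[0,0,0],"twist":[0,0,0]},
    {"hand":0,"travel":[0,0,0],"twist":[0,0,0]},
  ],
)

```text
time: 50.12
position: [0.399, 0.3363, 0.1311]
tool_rot: [1.0, -0.025, -0.0, -0.001]
ft_force: [-9.7, -2.1, 30.7]
grip_width: 0.0001
grip_force: 15.3
```

At the stop again. Letting it up, backing away, then a last check.

>>> move_arm(
  commands=[
    {"hand":0,"travel":[0,0,-0.6],"twist":[0,0,0]},
    {"hand":0,"travel":[0,0,-1],"twist":[0,0,0]},
    {"hand":0,"travel":[0,0,-1],"twist":[0,0,0]},
    {"hand":0,"travel":[0,0,-1.5],"twist":[0,0,0]},
    {"hand":0,"travel":[0,0,-4],"twist":[0,0,0]},
  ],
)

```text
time: 50.53
position: [0.3984, 0.3345, 0.2053]
tool_rot: [1.0, -0.025, -0.004, 0.002]
ft_force: [-0.2, 0.4, -0.2]
grip_width: 0.0004
grip_force: 0.0
```

>>> move_arm(
  commands=[
    {"hand":0,"travel":[0,0,-4],"twist":[0,0,0]},
    {"hand":0,"travel":[0,4,-2],"twist":[0,0,0]},
    {"hand":0,"travel":[0,4,0],"twist":[0,0,0]},
    {"hand":0,"travel":[0,4,0],"twist":[0,0,0]},
    {"hand":0,"travel":[0,4,0],"twist":[0,0,0]},
  ],
)

```text
time: 50.95
position: [0.3929, 0.1777, 0.2675]
tool_rot: [1.0, -0.024, 0.002, -0.0]
ft_force: [-0.1, 0.1, 0.2]
grip_width: 0.0006
grip_force: 0.0
```

>>> move_arm(
  commands=[
    {"hand":0,"travel":[0,0,0],"twist":[0,0,0]},
    {"hand":0,"travel":[0,0,0],"twist":[0,0,0]},
    {"hand":0,"travel":[0,0,0],"twist":[0,0,0]},
    {"hand":0,"travel":[0,0,0],"twist":[0,0,0]},
  ],
)

```text
time: 51.28
position: [0.3931, 0.1797, 0.2665]
tool_rot: [1.0, -0.025, 0.0, -0.0]
ft_force: [-0.2, 0.7, 0.1]
grip_width: 0.0006
grip_force: 0.0
```

```bash
python3 - <<'E'
from h import *
st();tote("t14");w=snap("wrist","w14");t=load("t14")["bgr"]
cv2.imwrite("pics/c9.png",np.vstack([cv2.resize(t[150:300,140:480],(560,247)),w["bgr"][60:300]]))
E
```

```text
t 51.3 p [0.3931 0.1797 0.2665] psi -2.85 zax [ 0.001  0.001 -1.   ] w 0.0006 gf 0.0 F [-0.2  0.7  0.1] q [0.17 0.22 1.85 0.   1.06 1.79]
tote [ 410.9 -326.7] [295. 227.] 86.8
```

View pics/c9.png

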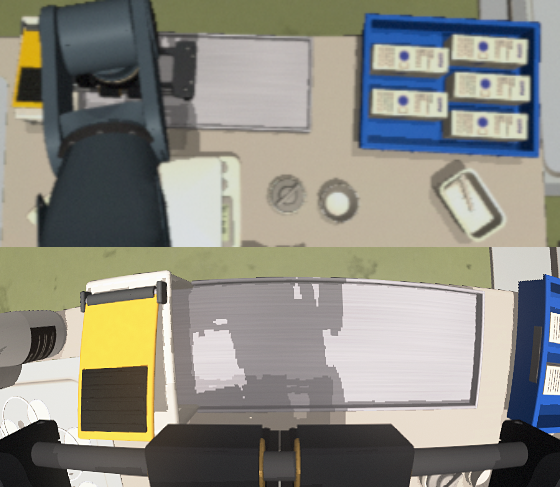

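The tray is empty, the treadle is back up, and all five cartons lie in one layer in the tote.

```bash
python3 -c "
from rig import robot
print(robot.hand_in())"
```

```text
the job is handed in; nothing more can be done
None
```

The job is done and handed in: all five cartons lie in one layer on the tote floor, the treadle got its two full strokes and is back up, and I never moved or touched the thermometer.

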